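# Line up a gear unit's cover with a drift pin and fit its bolts

## Robot

A 7-joint arm with a two-finger parallel gripper is mounted at the origin on a cart in front of the work surface, level with it; the furniture and walls round the work are solid. World frame = base frame: x ahead of the robot, y to its left, z up, the work surface at z = 0. Lengths are in m, angles in degrees, forces in N, time in s.
With the tool pointing down it reaches from about 0.425 to 0.875 m from the base axis. Payload 4.7 kg.
Tool frame: the origin (TCP) lies on the centre line of the jaws, within the pads' length; the fingertips stand 8 mm ahead of it and the grasp point (between the pads) lies 11 mm behind it; z points along the fingers, x is the direction in which the jaws open and shut, and the axes are right-handed (so a half turn about z gives the same grasp; the last joint's range is limited). The gripper opens to 87 mm and grips with 3 to 60 N. Pads are 19 mm wide; open, the fingers measure 117 mm over their backs; the gripper's body (75 mm by 190 mm) begins 51 mm behind the grasp point.
Start: joints at [73.058, 18.392, -4.016, 83.108, 1.295, 78.541, -3.26], TCP at [0.198, -0.619, 0.231] pointing down, gripper open.
Joint ranges: [-163.93, 163.93], [-17.29, 119.83], [-79.2, 71.16], [3.27, 140.29], [-89.18, 269.18], [5.43, 117.66], [-154.24, 154.24]. Speed limits (degrees/s): [147.25, 147.25, 180, 180, 180, 180, 180].

## Interface

Orientations are given as [roll, pitch, yaw] about the fixed x, y, z axes, in that order (R = Rz(yaw) Ry(pitch) Rx(roll)).
In Python, from cell import telemetry, read_camera, get_calibration, sign_off gives the robot as it stands. The module is installed in compiled form; this text tells all that it offers.
- The arm moves only by the tool carry_out, never from a script. Its arguments are lists of equal length, an entry for each row: "translation": the shift along the tool's x, y, z in cm, a list of three; "turn": the turn about the tool's z in rad; "gripper": the opening, from 0 (shut) to 1 (fully open). In form: {"translation": [[dx, dy, dz], ...], "turn": [turn, ...], "gripper": [gripper, ...]}. A call has 1 to 5 rows; each row is the pose to reach, as a shift and turn from the pose commanded when the call began, along the tool's axes at that moment; what a row does not reach only later rows make up. A row lasts 1/8 s, in which the tool goes at most 62.5 mm and 10.7 degrees, less where a joint would pass 70% of its speed; a pose out of reach is approached as far as the arm can. A call with a gripper value outside its range is refused whole. The fingers move at their own pace and stop on an object; "squeeze" is the grip in N (left out, the last holds). Time passes only in rows, so rows that repeat a pose let the fingers close. It gives the time, the measured TCP pose, the force and the opening at its end, in the units of the state.
- telemetry.get_obs(): the state, without advancing time (a new reading comes with each control period).
- read_camera(name): name is "scene" or "side" or "wrist"; returns the picture (420x560x3 uint8, red, green, blue); there is no depth.
- get_calibration(name): a dict with "fx", "fy", "cx", "cy" (pixels), "R" (3x3) and "t" (3): a world point X has camera coordinates R X + t. Camera axes: x right, y down, z forward; pixel columns grow to the right and rows downward; lengths in m; the calibration is good to about 2 mm. A picture is of the moment at which its call begins: read the wrist's pose just before it. get_calibration takes no time and is no camera call; for the wrist camera it gives the pose at the moment of the call.
- sign_off(): hands the job in, once; it reports no verdict.
The state is a dict: "time_s": time; "qpos": joint angles; "joint_velocities": joint speeds; "effort": joint torques, N m; "tool_pos": TCP position; "tool_rot": TCP orientation; "force": force on the tool from outside, world axes, zero at the start; "wrist_torque": the same for the moment, N m; "grip_width": finger opening in m.
Only numpy, scipy, OpenCV 4.12 (cv2) and the standard library are available. Lean on these libraries where they do the work, as an engineer would, in place of code of your own. Each camera call takes 0.05 s, during which the arm holds its last target.

## Task

The cover plate of the gear unit hangs on its first bolt and has swung out of line with the holes beneath. First push the drift pin fully home through the corner hole diagonally opposite the first bolt, so that it draws the cover into line, and leave it there; then put two of the bolts from the wooden block into the two remaining holes, down until their heads sit on the cover. Leave the other things on the bench where they are; the third bolt is for later.

Things in the scene. Friction and masses are not known exactly. Their poses are not given: they have to be found in the camera images.
- housing: grey-green cast gear unit fixed to the bench, output shaft at +y. Origin: centre of its underside, z up. Dark gasket on top, 60 mm above the bench; feet 168 mm long in x. Four holes 13 mm wide, 56 mm deep, at x = +-48, y = +-43 mm; the one at (+48, +43) already holds the first bolt (head as the others, 12 mm shank), which keeps the cover from lifting there
- cover: loose aluminium plate 126x116x10 mm on the gasket, 0.4 kg, low brass breather in the middle (19 mm), four 13 mm through holes 96x86 mm apart. Origin: under its hole on the first bolt, plate extends to -x, -y. Swung anticlockwise (from above) about the first bolt: the opposite hole stands 5 to 6 mm, the others 3 to 5 mm out of line. Slides with a light push
- block: block of pale wood fixed on the bench, 184x58x60 mm, origin under its centre, z up, length along x. Four 13 mm holes, 55 mm deep, at x = -69, -23, +23, +69 mm hold the drift pin and three bolts, in any order
- drift: dark steel drift pin standing in a hole of the wooden block, 120 g. Origin: centre of the underside of its hexagonal head (the shoulder), z up. Head 19 mm across flats, 40 mm high (flats face +y and -y); oiled shank 12 mm thick to z = -24 mm, then tapers to 4 mm at the tip, z = -52 mm. Home when its shoulder lies on the cover
- drift_tip (a point): centre of the drift pin's pointed end
- bolt_1: steel hex flange bolt, 60 g, standing head up in a hole of the wooden block. Origin: centre of the underside of the head, its seat; z up. Washer face 22 mm across to z = 2.5 mm, hexagon 17 mm across flats from z = 2.5 to 12 mm (flats face +y and -y), shank 10 mm thick down to z = -40 mm, end chamfered. The three bolts are alike, any may go in either hole
- bolt_2: steel hex flange bolt, 60 g, standing head up in a hole of the wooden block. Origin: centre of the underside of the head, its seat; z up. Washer face 22 mm across to z = 2.5 mm, hexagon 17 mm across flats from z = 2.5 to 12 mm (flats face +y and -y), shank 10 mm thick down to z = -40 mm, end chamfered. The three bolts are alike, any may go in either hole
- bolt_3: steel hex flange bolt, 60 g, standing head up in a hole of the wooden block. Origin: centre of the underside of the head, its seat; z up. Washer face 22 mm across to z = 2.5 mm, hexagon 17 mm across flats from z = 2.5 to 12 mm (flats face +y and -y), shank 10 mm thick down to z = -40 mm, end chamfered. The three bolts are alike, any may go in either hole
- housing_hole_drift (a point): centre of the housing's hole mouth, on the gasket face, 60 mm above the bench, at the corner diagonally opposite the first bolt (housing x = -48, y = -43 mm), where the drift pin goes; z up
- cover_hole_drift (a point): centre of the cover's hole mouth, on the cover's upper face, 70 mm above the bench, at the corner diagonally opposite the first bolt (housing x = -48, y = -43 mm), where the drift pin goes; z up
- housing_hole_a (a point): centre of the housing's hole mouth, on the gasket face, 60 mm above the bench, at bolt hole a (housing x = -48, y = +43 mm); z up
- cover_hole_a (a point): centre of the cover's hole mouth, on the cover's upper face, 70 mm above the bench, at bolt hole a (housing x = -48, y = +43 mm); z up
- housing_hole_b (a point): centre of the housing's hole mouth, on the gasket face, 60 mm above the bench, at bolt hole b (housing x = +48, y = -43 mm); z up
- cover_hole_b (a point): centre of the cover's hole mouth, on the cover's upper face, 70 mm above the bench, at bolt hole b (housing x = +48, y = -43 mm); z up
- marker: white marker pen with a black cap, 17x135x16 mm, lying on the bench behind the wooden block; origin under its middle, length along y. Bystander
- the_hand_stamp: wooden hand stamp with a round knob handle, 26x50x74 mm, standing on the bench behind the work; origin under its middle. Bystander
- tape: roll of brown packing tape, 96 mm across and 48 mm high, lying flat on the bench to the left of the gear unit; origin under its middle. Bystander

How it is judged (in metres and radians):
On the way, in this order (a step that is already met when the one before it is completed fails the run):
1. the drift pin is fully home in the corner opposite the first bolt and the cover is in line (horizontal distance between drift and housing_hole_drift below 0.003 m and z of drift in the frame of cover_hole_drift between -0.003 and 0.002 m and angle between drift's own z axis and vertical below 0.07 rad and horizontal distance between cover_hole_drift and housing_hole_drift below 0.002 m and angle between cover's own z axis and vertical below 0.03 rad), for 0.2 s.
2. a bolt is home in each of the two remaining holes (((horizontal distance between bolt_1 and housing_hole_a below 0.003 m and z of bolt_1 in the frame of cover_hole_a between -0.003 and 0.002 m and angle between bolt_1's own z axis and vertical below 0.07 rad) or (horizontal distance between bolt_2 and housing_hole_a below 0.003 m and z of bolt_2 in the frame of cover_hole_a between -0.003 and 0.002 m and angle between bolt_2's own z axis and vertical below 0.07 rad) or (horizontal distance between bolt_3 and housing_hole_a below 0.003 m and z of bolt_3 in the frame of cover_hole_a between -0.003 and 0.002 m and angle between bolt_3's own z axis and vertical below 0.07 rad)) and ((horizontal distance between bolt_1 and housing_hole_b below 0.003 m and z of bolt_1 in the frame of cover_hole_b between -0.003 and 0.002 m and angle between bolt_1's own z axis and vertical below 0.07 rad) or (horizontal distance between bolt_2 and housing_hole_b below 0.003 m and z of bolt_2 in the frame of cover_hole_b between -0.003 and 0.002 m and angle between bolt_2's own z axis and vertical below 0.07 rad) or (horizontal distance between bolt_3 and housing_hole_b below 0.003 m and z of bolt_3 in the frame of cover_hole_b between -0.003 and 0.002 m and angle between bolt_3's own z axis and vertical below 0.07 rad))), for 0.2 s.
At the end, for the whole second after the job is handed in: Drift pin upright and home in the corner opposite the first bolt, that cover hole in line within 2 mm; a bolt upright in each of the two remaining holes; all within 3 mm of the housing holes' axes, shoulder and heads within 2 mm of the cover (3 mm below it at most), cover flat, all at rest (all of step 1 and all of step 2 and linear speed of each of drift, cover, bolt_1, bolt_2, bolt_3 below 0.02 m/s); the robot touches nothing.
It fails at once if a bolt is put into a hole of the cover before the drift pin is in (((horizontal distance between bolt_1 and cover_hole_a below 0.008 m and z of bolt_1 in the frame of cover_hole_a below 0.033 m) or (horizontal distance between bolt_1 and cover_hole_b below 0.008 m and z of bolt_1 in the frame of cover_hole_b below 0.033 m) or (horizontal distance between bolt_2 and cover_hole_a below 0.008 m and z of bolt_2 in the frame of cover_hole_a below 0.033 m) or (horizontal distance between bolt_2 and cover_hole_b below 0.008 m and z of bolt_2 in the frame of cover_hole_b below 0.033 m) or (horizontal distance between bolt_3 and cover_hole_a below 0.008 m and z of bolt_3 in the frame of cover_hole_a below 0.033 m) or (horizontal distance between bolt_3 and cover_hole_b below 0.008 m and z of bolt_3 in the frame of cover_hole_b below 0.033 m)) and not (horizontal distance between drift and housing_hole_drift below 0.006 m and z of drift in the frame of cover_hole_drift below 0.01 m)).
It fails at once if a bystander (marker, hand stamp, tape roll) is moved by more than 3 cm (distance of any of marker, the_hand_stamp, tape from where it was at the start of the episode above 0.03 m).
It also fails if it takes over 72 s, if anything falls off the work surface, if the arm or the gripper's body presses on something with over 40 N, if the wrist force passes 120 N, or if a joint passes its speed limit or range.

## Working session

There is one attempt and no reset: what is moved stays moved. The work goes in short steps, Python scripts to look and compute and a tool call to move; the robot and the scene stay as the last step left them, time stands still between calls to the robot, and variables do not carry over. Pictures are saved under pics/ and viewed, and the job is handed in when it is done.

Besides the shell and the picture viewer there is one more tool, called as name(argument=value, ...) on one line, values as JSON. carry_out: Moves the arm, as the interface text tells. Its arguments: {"type":"object","properties":{"translation":{"type":"array","items":{"type":"array","items":{"type":"number"}}},"turn":{"type":"array","items":{"type":"number"}},"gripper":{"type":"array","items":{"type":"number"}},"squeeze":{"type":"number"}},"required":["translation","turn","gripper"]}

```bash
mkdir -p pics
python3 - <<'E'
from cell import telemetry, read_camera, get_calibration
import cv2
print(telemetry.get_obs())
for n in("scene","side","wrist"):
    c=get_calibration(n);print(n,c)
    cv2.imwrite(f"pics/{n}0.png",read_camera(n)[:,:,::-1])
E
```

```text
{'time_s': 0.0, 'qpos': array([73.05834918, 18.43931242, -4.01568695, 83.17618908,  1.29537918,
       78.54148263, -3.25962198]), 'joint_velocities': array([ 0.005292  , -0.03342193,  0.05762329,  0.04814141,  0.01556937,
       -0.0535582 ,  0.00199145]), 'effort': array([ 7.71268951e-04, -4.91284561e+01, -4.03220225e-01, -3.12536144e+01,
       -6.37623598e-02,  4.37272363e-02,  1.62269348e-04]), 'tool_pos': array([ 0.19793862, -0.61854693,  0.22944739]), 'tool_rot': array([ 1.79993812e+02,  1.11715553e-01, -7.22479758e+01]), 'force': array([0.24923611, 0.52971397, 0.55114146]), 'wrist_torque': array([ 0.08066779, -0.01584686,  0.02457322]), 'grip_width': 0.0868252398689738}
scene {'fx': 404.4595306488341, 'fy': 404.4595306488341, 'cx': 280.8243714076239, 'cy': 212.09111802865743, 'R': array([[ 0.48981646, -0.87182106, -0.00280524],
       [-0.55419541, -0.30887726, -0.77295685],
       [ 0.67301358,  0.38016164, -0.6344524 ]]), 't': array([-0.2578405 ,  0.36281893,  0.50899323])}
side {'fx': 541.7314973700197, 'fy': 541.7314973700197, 'cx': 283.9467556689082, 'cy': 211.42887300181218, 'R': array([[ 9.55038118e-01, -2.96482884e-01, -3.05049657e-04],
       [-1.25567850e-01, -4.03549826e-01, -9.06300311e-01],
       [ 2.68579427e-01,  8.65589647e-01, -4.22634184e-01]]), 't': array([-0.5321137 ,  0.1553967 ,  1.25792667])}
wrist {'fx': 367.13560662945963, 'fy': 367.13560662945963, 'cx': 274.09561040741124, 'cy': 209.51867218480004, 'R': array([[ 0.30363496, -0.95278467, -0.00267914],
       [-0.92048413, -0.29406504,  0.25736105],
       [-0.24599751, -0.07567771, -0.9663116 ]]), 't': array([-0.64804358, -0.03212079,  0.39049275])}
```

View pics/scene0.png

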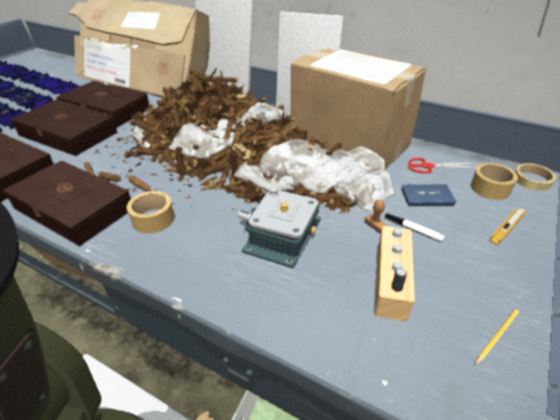

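View pics/side0.png

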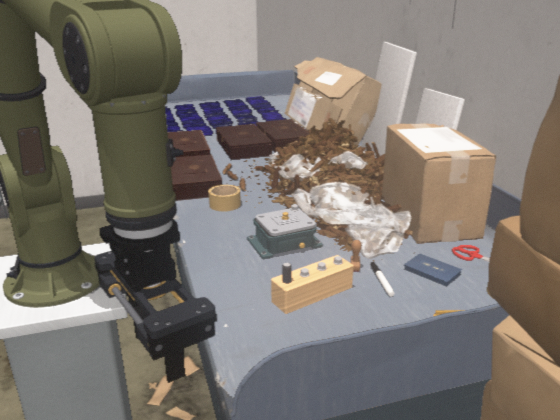

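View pics/wrist0.png

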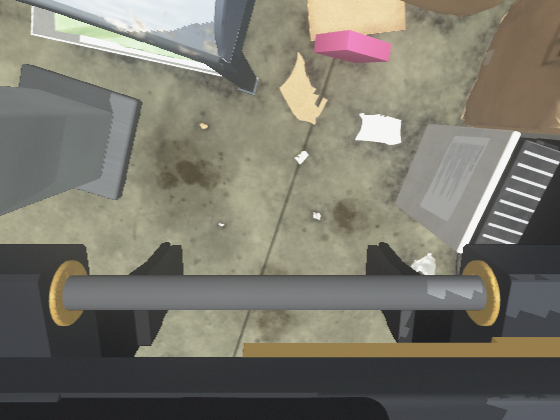

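```bash
cat > h.py <<'E'
import numpy as np,cv2
from cell import telemetry, read_camera, get_calibration
def ray(c,u,v,z):
    d=np.array([(u-c['cx'])/c['fx'],(v-c['cy'])/c['fy'],1.])
    R=c['R'];o=-R.T@c['t'];w=R.T@d
    return o+w*(z-o[2])/w[2]
def proj(c,X):
    p=c['R']@np.array(X)+c['t'];return np.array([c['fx']*p[0]/p[2]+c['cx'],c['fy']*p[1]/p[2]+c['cy']])
def crop(img,x0,y0,w,h,f,name):
    cv2.imwrite(name,cv2.resize(img[y0:y0+h,x0:x0+w,::-1],None,fx=f,fy=f,interpolation=cv2.INTER_CUBIC))
E
python3 - <<'E'
import cv2
from h import *
a=cv2.imread("pics/scene0.png")[:,:,::-1];b=cv2.imread("pics/side0.png")[:,:,::-1]
crop(a,230,180,200,150,4,"pics/sc1.png");crop(b,240,190,130,120,5,"pics/si1.png")
E
```

```text
(no output)
```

View pics/sc1.png

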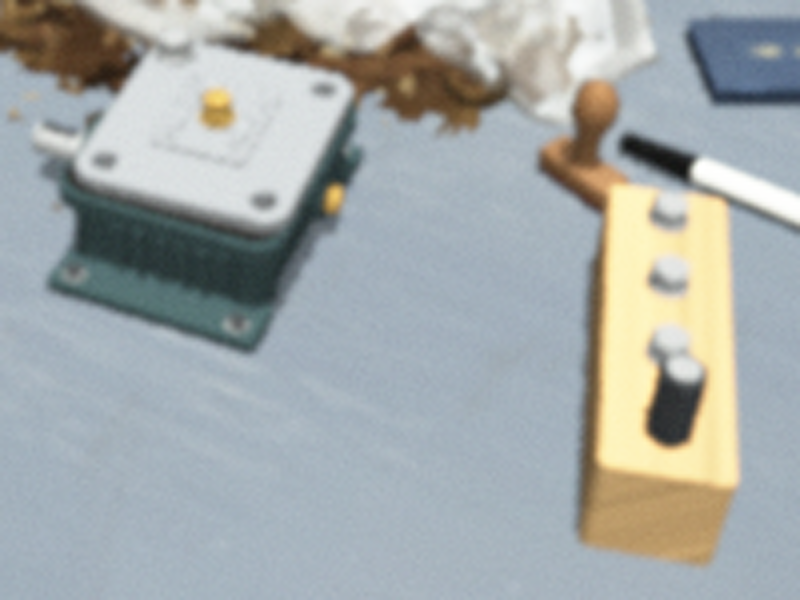

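View pics/si1.png

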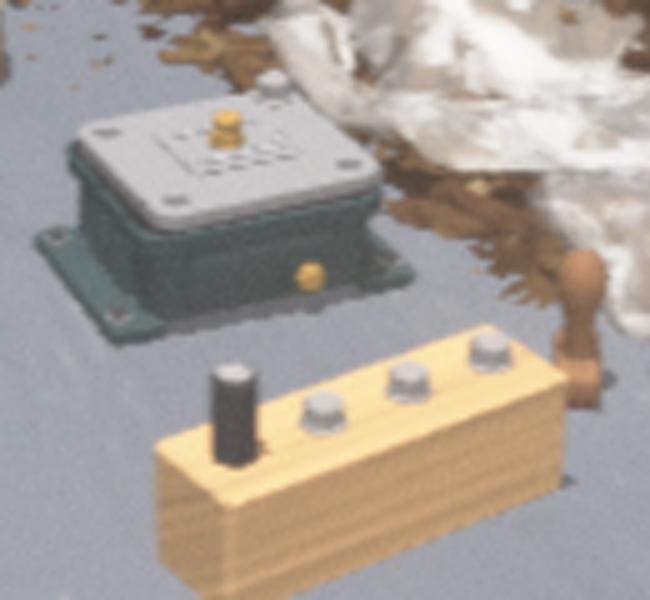

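Run:
```python
from h import *
A=get_calibration("scene");B=get_calibration("side")
S=lambda u,v,z:ray(A,230+u/4,180+v/4,z).round(4)
T=lambda u,v,z:ray(B,240+u/5,190+v/5,z).round(4)
for n,s,t,z in [("drift",(686,366),(236,372),.10),("b1",(670,338),(325,400),.072),("b2",(670,268),(410,374),.072),("b3",(670,205),(491,343),.072),
 ("hD",(264,201),(176,201),.07),("h1",(105,160),(107,133),.07),("h2",(323,89),(349,164),.07),("first",(180,45),(275,78),.082),("footA",(74,273),(57,234),.01),("footB",(237,323),(119,315),.01)]:
    print(n,S(*s,z),T(*t,z))
```

```text
drift [ 0.48   -0.2561  0.1   ] [ 0.4832 -0.2611  0.1   ]
b1 [ 0.5206 -0.2423  0.072 ] [ 0.5267 -0.2494  0.072 ]
b2 [ 0.5642 -0.2291  0.072 ] [ 0.569  -0.2399  0.072 ]
b3 [ 0.6072 -0.2162  0.072 ] [ 0.6127 -0.2255  0.072 ]
hD [ 0.5153 -0.0407  0.07  ] [ 0.5199 -0.0478  0.07  ]
h1 [0.5035 0.0441 0.07  ] [0.5078 0.0368 0.07  ]
h2 [ 0.6099 -0.0267  0.07  ] [ 0.6147 -0.0343  0.07  ]
first [0.593  0.0516 0.082 ] [0.6036 0.0512 0.082 ]
footA [0.4772 0.0496 0.01  ] [0.4823 0.0473 0.01  ]
footB [ 0.4871 -0.0416  0.01  ] [ 0.4905 -0.0459  0.01  ]
```

```bash
cat >> h.py <<'E'
from scipy.spatial.transform import Rotation as Ro
def tool():
    o=telemetry.get_obs();return o['tool_pos'],Ro.from_euler('xyz',o['tool_rot'],degrees=True).as_matrix(),o
def delta(target,yaw=None):
    p,R,o=tool()
    d=R.T@(np.array(target)-p)*100
    t=0
    if yaw is not None: t=-((yaw-o['tool_rot'][2]+180)%360-180)
    print("shift cm",d.round(2),"turn rad",round(np.radians(t),4),"deg",round(t,2), "now",p.round(4),o['tool_rot'].round(2),'t',round(o['time_s'],2))
def st():
    p,R,o=tool();print(p.round(4),o['tool_rot'].round(2),'F',o['force'].round(2),'T',o['wrist_torque'].round(2),'w',round(o['grip_width'],4),'t',round(o['time_s'],2))
E
python3 - <<'E'
from h import *
p,R,o=tool();c=get_calibration("wrist")
print("cam in tool",R.T@(-c['R'].T@c['t']-p),"axes",(c['R']@R).round(3))
delta([0.50,-0.27,0.27],-74)
E
```

```text
cam in tool [-0.00061716 -0.06867696 -0.15428679] axes [[ 1.     0.001  0.001]
 [-0.001  0.966 -0.257]
 [-0.001  0.257  0.966]]
shift cm [-24.01 -39.39  -4.  ] turn rad 0.0305 deg 1.75 now [ 0.198  -0.6187  0.2297] [ 1.7999e+02  8.0000e-02 -7.2250e+01] t 0.15
```

carry_out(translation=[[0,0,-4],[-4,-6,-4],[-7,-11,-4],[-10,-16,-4],[-13,-21,-4]], turn=[0,0,0.03,0.03,0.03], gripper=[0.7,0.7,0.7,0.7,0.7])

```text
time_s: 0.78
tool_pos: [0.3597, -0.4293, 0.2704]
tool_rot: [180.0, -0.0, -73.9]
force: [0.1, 0.0, 0.0]
grip_width: 0.0612
```

Run:
```python
from h import *
delta([0.50,-0.27,0.27],-74);st()
```

```text
shift cm [-11.43 -17.89   0.04] turn rad 0.0009 deg 0.05 now [ 0.3597 -0.4293  0.2704] [180.    -0.   -73.95] t 0.78
[ 0.3597 -0.4293  0.2704] [180.    -0.   -73.95] F [0.11 0.02 0.01] T [-0.02 -0.06  0.06] w 0.0612 t 0.78
```

carry_out(translation=[[-3,-5,0],[-6,-10,0],[-9,-15,0],[-11.3,-17.9,0],[-11.3,-17.9,0]], turn=[0,0,0,0,0], gripper=[0.5,0.5,0.5,0.5,0.5])

```text
time_s: 1.4
tool_pos: [0.5015, -0.2689, 0.2704]
tool_rot: [-179.9, 0.1, -73.5]
force: [-0.5, -0.6, 0.3]
grip_width: 0.0433
```

Run:
```python
from h import *
st();c=get_calibration("wrist");im=read_camera("wrist");cv2.imwrite("pics/w1.png",im[:,:,::-1]);np.savez("c1.npz",**c)
st()
```

```text
[ 0.5015 -0.2689  0.2704] [-1.7995e+02  8.0000e-02 -7.3540e+01] F [-0.52 -0.56  0.33] T [-0.06 -0.02 -0.  ] w 0.0433 t 1.4
[ 0.4999 -0.2717  0.2702] [ 1.7997e+02  2.0000e-02 -7.3770e+01] F [-0.19 -0.88 -0.76] T [-0.08  0.04  0.01] w 0.0432 t 1.45
```

View pics/w1.png

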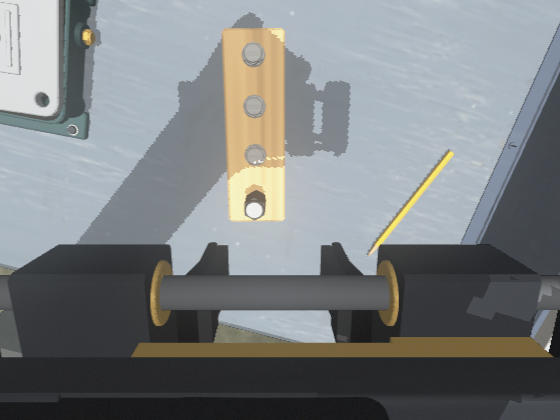

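Run:
```python
from h import *
read_camera("wrist");st();c=get_calibration("wrist");im=read_camera("wrist");np.savez("c2.npz",**c)
cv2.imwrite("pics/w2.png",im[:,:,::-1]);st()
crop(im,210,10,100,220,2.7,"pics/w2c.png")
crop(im,0,0,130,150,4,"pics/w2h.png")
```

```text
[ 0.499  -0.2734  0.2702] [ 1.7994e+02 -1.0000e-02 -7.3950e+01] F [-0.68 -0.87 -0.16] T [-0.05 -0.03 -0.05] w 0.0434 t 1.5
[ 0.4985 -0.2744  0.2702] [ 1.7993e+02 -2.0000e-02 -7.4060e+01] F [ 0.12 -0.45  1.03] T [-0.03  0.04  0.01] w 0.0437 t 1.55
```

View pics/w2c.png

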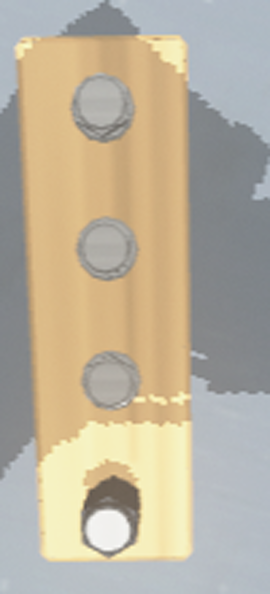

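View pics/w2h.png

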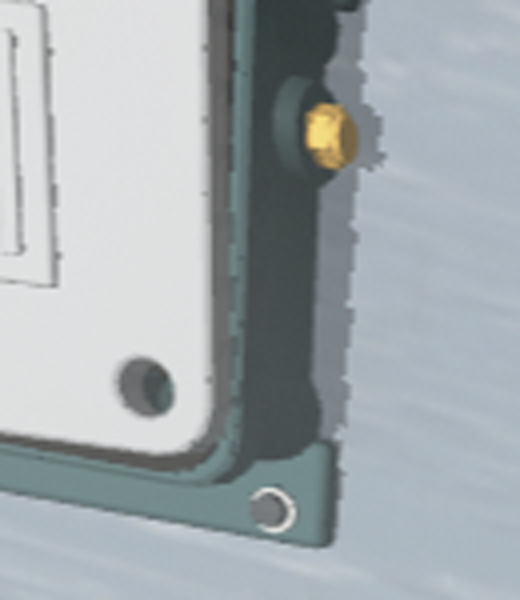

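Run:
```python
from h import *
c=np.load("c2.npz")
P=lambda u,v,z:ray(c,210+u/2.7,10+v/2.7,z)
C=np.array([P(14,38,.06),P(189,38,.06),P(192,558,.06),P(41,558,.06)])[:,:2]
print(C.round(4),np.linalg.norm(C-np.roll(C,-1,0),axis=1),C.mean(0))
ax=(C[0]+C[1]-C[2]-C[3]);yaw=np.degrees(np.arctan2(ax[1],ax[0]));a=ax/np.linalg.norm(ax);print("yaw",yaw)
for s in(-69,-23,23,69):print((C.mean(0)+a*s/1000).round(4))
print(P(109,531,.1),P(110,379,.072),P(105,248,.072),P(101,103,.072))
q=lambda u,v,z:ray(c,u/4,v/4,z)
print("hD",q(147,386,.07),"foot",q(270,510,.01))
delta([.5,-.27,.27])
```

```text
[[ 0.6236 -0.1813]
 [ 0.6397 -0.2377]
 [ 0.4658 -0.2895]
 [ 0.4499 -0.2339]] [0.05868353 0.18143304 0.0577742  0.18146687] [ 0.54476444 -0.23561391]
yaw 16.720235691131144
[ 0.4787 -0.2555]
[ 0.5227 -0.2422]
[ 0.5668 -0.229 ]
[ 0.6108 -0.2158]
[ 0.47809953 -0.25593666  0.1       ] [ 0.52422246 -0.24209443  0.072     ] [ 0.56661039 -0.22894209  0.072     ] [ 0.61054205 -0.21583979  0.072     ]
hD [ 0.5172655 -0.0391571  0.07     ] foot [ 0.48558775 -0.03918995  0.01      ]
shift cm [-0.38 -0.27  0.02] turn rad 0.0 deg 0 now [ 0.4985 -0.2744  0.2702] [ 1.7993e+02 -2.0000e-02 -7.4060e+01] t 1.55
```

Run:
```python
from h import *
delta([.4785,-.2557,.15],-73.3);delta([.4785,-.2557,.074],-73.3)
```

```text
shift cm [-2.35  1.39 12.02] turn rad -0.0133 deg -0.76 now [ 0.4985 -0.2744  0.2702] [ 1.7993e+02 -2.0000e-02 -7.4060e+01] t 1.55
shift cm [-2.35  1.39 19.62] turn rad -0.0133 deg -0.76 now [ 0.4985 -0.2744  0.2702] [ 1.7993e+02 -2.0000e-02 -7.4060e+01] t 1.55
```

carry_out(translation=[[-2.3,1.4,4],[-2.3,1.4,9],[-2.3,1.4,11],[-2.3,1.4,11],[-2.3,1.4,11]], turn=[-0.013,-0.013,-0.013,-0.013,-0.013], gripper=[0.5,0.5,0.5,0.5,0.5])

```text
time_s: 2.17
tool_pos: [0.4798, -0.2563, 0.1618]
tool_rot: [-179.9, -0.1, -73.3]
force: [-0.2, 0.3, 1.3]
grip_width: 0.0435
```

Run:
```python
from h import *
c=get_calibration("wrist");delta([.4785,-.2557,.074],-73.3)
im=read_camera("wrist");np.savez("c3.npz",**c)
cv2.imwrite("pics/w3.png",im[:,:,::-1]);st()
```

```text
shift cm [-0.11  0.12  8.78] turn rad -0.0004 deg -0.03 now [ 0.4798 -0.2563  0.1618] [-1.7994e+02 -9.0000e-02 -7.3330e+01] t 2.17
[ 0.4801 -0.2561  0.1621] [-1.7991e+02 -1.1000e-01 -7.3300e+01] F [0.27 0.01 1.08] T [ 0.02 -0.01  0.02] w 0.0437 t 2.23
```

View pics/w3.png

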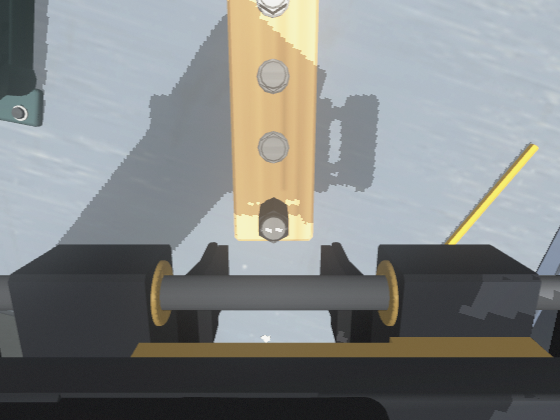

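Run:
```python
from h import *
c=np.load("c3.npz")
print(ray(c,273.5,226.5,.1), ray(c,272.5,148,.072),ray(c,272.5,75,.072))
im=cv2.imread("pics/w3.png")[:,:,::-1];crop(im,230,180,90,70,7,"pics/w3c.png")
```

```text
[ 0.47979688 -0.2550464   0.1       ] [ 0.52304861 -0.24145468  0.072     ] [ 0.56651467 -0.22854847  0.072     ]
```

View pics/w3c.png

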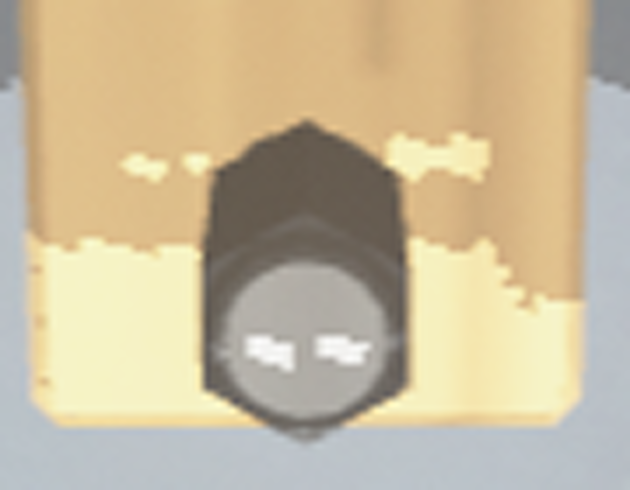

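carry_out(translation=[[-0.1,0.1,4],[-0.1,0.1,8],[-0.1,0.1,8.8],[-0.1,0.1,8.8],[-0.1,0.1,8.8]], turn=[0,0,0,0,0], gripper=[0.5,0.5,0.5,0.5,0.5])

```text
time_s: 2.85
tool_pos: [0.4798, -0.2551, 0.0746]
tool_rot: [-179.9, -0.2, -73.2]
force: [0.0, -0.4, 0.1]
grip_width: 0.0435
```

Run:
```python
from h import *
delta([.4787,-.2553,.074],-73.3);st()
```

```text
shift cm [-0.01  0.11  0.06] turn rad 0.0012 deg 0.07 now [ 0.4798 -0.2551  0.0746] [-1.7986e+02 -1.6000e-01 -7.3230e+01] t 2.85
[ 0.4798 -0.2551  0.0746] [-1.7986e+02 -1.6000e-01 -7.3230e+01] F [ 0.04 -0.44  0.09] T [-0.02  0.05  0.03] w 0.0435 t 2.85
```

carry_out(translation=[[0,0.1,0],[0,0.1,0],[0,0.1,0],[0,0.1,0],[0,0.1,0]], turn=[0,0,0,0,0], gripper=[0.4,0.2,0.1,0.1,0.1], squeeze=45)

```text
time_s: 3.48
tool_pos: [0.4777, -0.2555, 0.073]
tool_rot: [-180.0, -0.1, -73.2]
force: [1.6, -2.5, 1.0]
grip_width: 0.0183
```

Run:
```python
from h import *
st()
```

```text
[ 0.4777 -0.2555  0.073 ] [-1.7996e+02 -1.0000e-01 -7.3250e+01] F [ 1.57 -2.52  1.02] T [-0.61 -0.14 -0.01] w 0.0183 t 3.48
```

Run:
```python
from h import *
delta([.497,-.003,.25],-84)
```

```text
shift cm [-23.6   -9.13 -17.74] turn rad 0.1876 deg 10.75 now [ 0.4777 -0.2555  0.073 ] [-1.7996e+02 -1.0000e-01 -7.3250e+01] t 3.48
```

carry_out(translation=[[0,0,-3],[0,0,-7],[0,0,-11],[0,0,-15],[0,0,-17.5]], turn=[0,0,0,0,0], gripper=[0.1,0.1,0.1,0.1,0.1])

```text
time_s: 4.1
tool_pos: [0.4776, -0.254, 0.2492]
tool_rot: [-180.0, -0.0, -73.2]
force: [-0.2, -0.5, -1.5]
grip_width: 0.0186
```

Run:
```python
from h import *
st();delta([.497,-.003,.25],-84)
```

```text
[ 0.4776 -0.254   0.2492] [-1.7995e+02 -1.0000e-02 -7.3190e+01] F [-0.24 -0.47 -1.46] T [ 0.03 -0.    0.07] w 0.0186 t 4.1
shift cm [-23.46  -9.12  -0.08] turn rad 0.1887 deg 10.81 now [ 0.4776 -0.254   0.2492] [-1.7995e+02 -1.0000e-02 -7.3190e+01] t 4.1
```

carry_out(translation=[[-5,-2,0],[-10,-4,0],[-15,-6,0],[-20,-8,0],[-23.5,-9.1,0]], turn=[0.05,0.1,0.15,0.19,0.19], gripper=[0.1,0.1,0.1,0.1,0.1])

```text
time_s: 4.72
tool_pos: [0.4958, 0.0003, 0.2471]
tool_rot: [179.9, 0.1, -83.9]
force: [0.1, -0.4, -0.5]
grip_width: 0.0191
```

carry_out(translation=[[0,0,0],[0,0,0],[0,0,0]], turn=[0,0,0], gripper=[0.1,0.1,0.1])

```text
time_s: 5.1
tool_pos: [0.4964, -0.0047, 0.2472]
tool_rot: [179.9, 0.0, -84.2]
force: [-0.5, -1.3, -0.7]
grip_width: 0.0184
```

Run:
```python
from h import *
st();c=get_calibration("wrist");im=read_camera("wrist");np.savez("c4.npz",**c)
cv2.imwrite("pics/w4.png",im[:,:,::-1]);st()
```

```text
[ 0.4964 -0.0047  0.2472] [179.95   0.   -84.25] F [-0.47 -1.27 -0.73] T [0.01 0.01 0.01] w 0.0184 t 5.1
[ 0.4965 -0.0046  0.2473] [179.96   0.   -84.24] F [ 0.59 -0.23 -1.69] T [0.02 0.01 0.03] w 0.0186 t 5.15
```

View pics/w4.png

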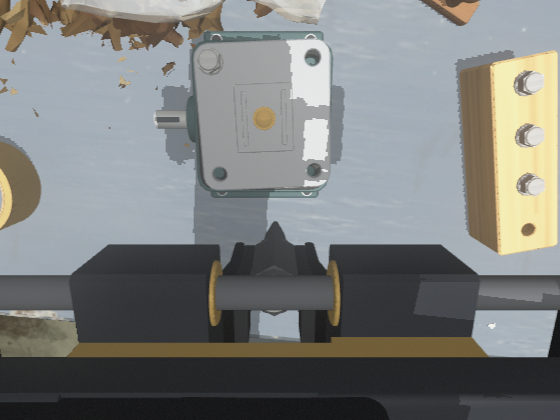

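Run:
```python
from h import *
im=cv2.imread("pics/w4.png")[:,:,::-1];crop(im,180,20,180,190,3.1,"pics/w4c.png")
crop(im,195,145,50,45,12,"pics/w4a.png");crop(im,290,145,50,45,12,"pics/w4D.png");crop(im,290,35,50,45,12,"pics/w4b.png");crop(im,190,35,50,45,12,"pics/w4f.png")
a=[cv2.imread(f"pics/w4{k}.png") for k in"fbaD"]
cv2.imwrite("pics/w4q.png",cv2.resize(np.vstack([np.hstack(a[:2]),np.hstack(a[2:])]),(660,594)))
crop(im,225,210,100,45,8,"pics/w4t.png")
```

```text
(no output)
```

View pics/w4c.png

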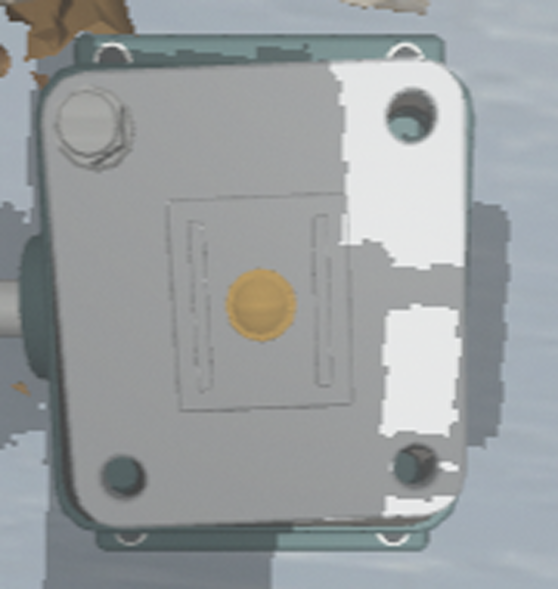

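View pics/w4q.png

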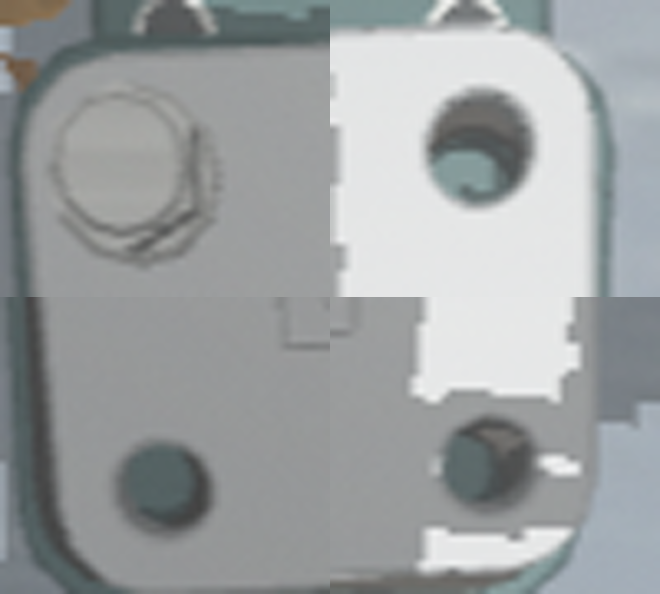

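View pics/w4t.png

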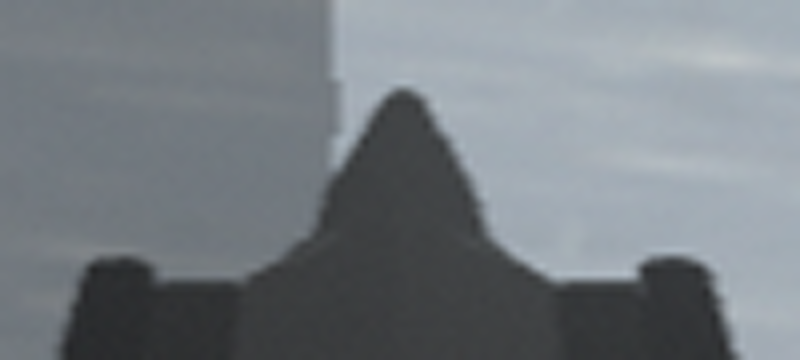

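Run:
```python
from h import *
c=np.load("c4.npz")
q=lambda u,v,x0,y0,z:ray(c,x0+(u+.5)/6.6-.5,y0+(v+.5)/6.6-.5,z)[:2]
b=q(151,149,290,35,.07);a=q(165,190,195,145,.07);D=q(160,165,290,145,.07);f=q(120,162,190,35,.082)
print("a",a,"b",b,"D",D,"f",f)
n=np.linalg.norm
print("aD .086",n(a-D),"bD .096",n(b-D),"fa .096",n(f-a),"fb .086",n(f-b),"fD .1289",n(f-D),"ab .1289",n(a-b))
# rigid fit: cover pts
M=np.array([[0,0],[-.096,0],[0,-.086],[-.096,-.086]]);W=np.array([f,a,b,D])
def fit(M,W):
    m=M.mean(0);w=W.mean(0);U,S,V=np.linalg.svd((M-m).T@(W-w));R=(U@V).T;return R,w-R@m
R,t=fit(M,W);yaw=np.degrees(np.arctan2(R[1,0],R[0,0]));print("cover yaw",yaw,"res mm",((M@R.T+t-W)*1e3).round(2))
th=np.radians(yaw-2.45);H=np.array([[np.cos(th),-np.sin(th)],[np.sin(th),np.cos(th)]])
for nm,m in zip("faDb",[[0,0],[-.096,0],[-.096,-.086],[0,-.086]]):
    print(nm,"cover",(R@m+t).round(4),"housing",(H@m+t).round(4))
# tip
p=ray(c,225+(404+.5)/8-.5,210+(90+.5)/8-.5,.2473-.037-.002)
print("tip~",p)
```

```text
a [0.50548216 0.04672867] b [ 0.61168645 -0.0250204 ] D [ 0.51742358 -0.03821523] f [0.60010786 0.06035646]
aD .086 0.08577916030542311 bD .096 0.09518188623787634 fa .096 0.09560198610276113 fb .086 0.08615841386485612 fD .1289 0.1286587249495341 ab .1289 0.1281689557961416
cover yaw 7.983954568231963 res mm [[ 0.13 -0.14]
 [-0.31  0.15]
 [ 0.5   0.07]
 [-0.31 -0.07]]
f cover [0.6002 0.0602] housing [0.6002 0.0602]
a cover [0.5052 0.0469] housing [0.5047 0.051 ]
D cover [ 0.5171 -0.0383] housing [ 0.513  -0.0346]
b cover [ 0.6122 -0.025 ] housing [ 0.6085 -0.0254]
tip~ [ 0.50696947 -0.00365087  0.2083    ]
```

Run:
```python
from h import *
c=np.load("c4.npz")
p=ray(c,225+(404+.5)/8-.5,210+(90+.5)/8-.5,.2473-.065)
q=np.array([.4964,-.0046]);y=np.radians(-84.24)
R=np.array([[np.cos(y),np.sin(y)],[np.sin(y),-np.cos(y)]])
print("tip front edge in tool xy mm",R.T@(p[:2]-q)*1e3)
```

```text
tip front edge in tool xy mm [ 0.15681002 -2.79476106]
```

Run:
```python
from h import *
delta([.5142,-.0366,.148])
```

```text
shift cm [ 3.36 -1.45  9.92] turn rad 0.0 deg 0 now [ 0.4965 -0.0046  0.2473] [179.96   0.   -84.24] t 5.15
```

carry_out(translation=[[3.35,-1.45,2],[3.35,-1.45,5],[3.35,-1.45,8],[3.35,-1.45,9.8],[3.35,-1.45,9.8]], turn=[0,0,0,0,0], gripper=[0.1,0.1,0.1,0.1,0.1])

```text
time_s: 5.78
tool_pos: [0.5136, -0.0356, 0.1484]
tool_rot: [179.8, 0.0, -84.1]
force: [-0.3, 0.0, -1.5]
grip_width: 0.0185
```

carry_out(translation=[[0,0,0],[0,0,0]], turn=[0,0], gripper=[0.1,0.1])

```text
time_s: 6.02
tool_pos: [0.5154, -0.0352, 0.1508]
tool_rot: [-179.9, -0.0, -84.1]
force: [0.7, -0.3, -0.5]
grip_width: 0.0186
```

Run:
```python
from h import *
delta([.5142,-.0366,.148],-84.24);st();c=get_calibration("wrist");im=read_camera("wrist");np.savez("c5.npz",**c)
im2=read_camera("side");im3=read_camera("scene");st()
crop(im,190,130,170,150,4,"pics/w5.png");crop(im2,250,170,80,70,8,"pics/s5.png");crop(im3,240,170,90,80,7,"pics/sc5.png")
```

```text
shift cm [0.12 0.13 0.28] turn rad 0.0023 deg 0.13 now [ 0.5154 -0.0352  0.1508] [-1.7987e+02 -5.0000e-02 -8.4110e+01] t 6.03
[ 0.5154 -0.0352  0.1508] [-1.7987e+02 -5.0000e-02 -8.4110e+01] F [ 0.7  -0.25 -0.46] T [0.   0.01 0.07] w 0.0186 t 6.03
[ 0.5149 -0.0352  0.1503] [-1.7993e+02 -3.0000e-02 -8.4110e+01] F [ 0.44  0.41 -1.5 ] T [ 0.06 -0.02  0.03] w 0.0185 t 6.17
```

View pics/w5.png

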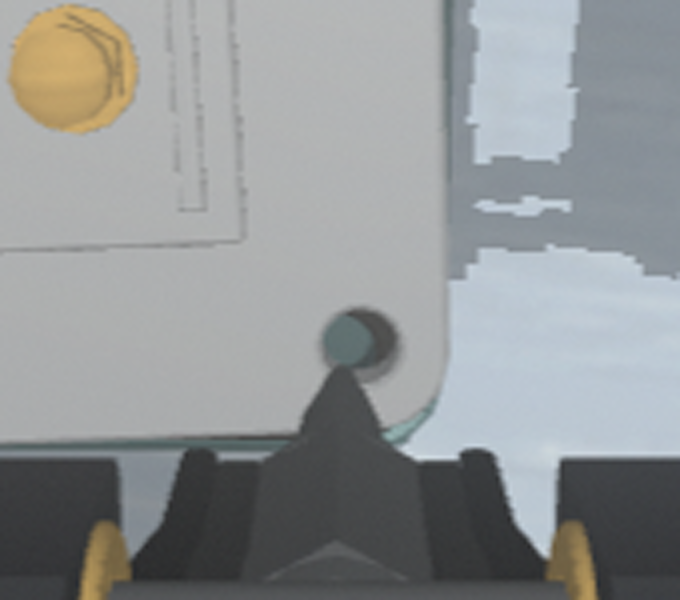

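View pics/s5.png

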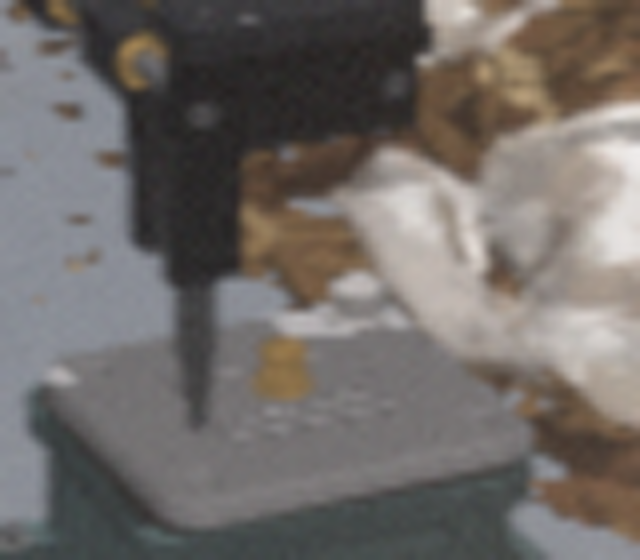

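View pics/sc5.png

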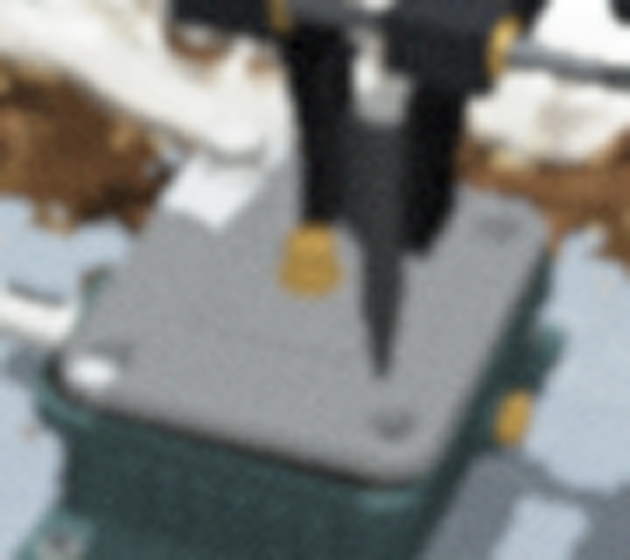

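Run:
```python
from h import *
c=np.load("c5.npz")
q=lambda u,v,z:ray(c,190+(u+.5)/4-.5,130+(v+.5)/4-.5,z)[:2].round(4)
print("cover D",q(361,345,.07),"left/right",q(322,345,.07),q(400,345,.07))
print("housing hole right edge",q(373,340,.06))
tip=q(343,366,.1508-.065);print("tip front",tip)
R=tool()[1];print("rel",R[:2,:2].T@(tip-np.array([.5154,-.0352]))*1e3)
delta([.5142,-.0366,.148],-84.24)
```

```text
cover D [ 0.5174 -0.0383] left/right [ 0.5168 -0.0319] [ 0.5181 -0.0448]
housing hole right edge [ 0.5157 -0.0407]
tip front [ 0.5182 -0.0352]
rel [ 0.28737167 -2.78521186]
shift cm [0.13 0.09 0.23] turn rad 0.0023 deg 0.13 now [ 0.5149 -0.0352  0.1503] [-1.7993e+02 -3.0000e-02 -8.4110e+01] t 6.17
```

carry_out(translation=[[0.13,0.09,0.2],[0.13,0.09,0.2],[0.13,0.09,1.0],[0.13,0.09,1.8],[0.13,0.09,2.3]], turn=[0,0,0,0,0], gripper=[0.1,0.1,0.1,0.1,0.1])

```text
time_s: 6.8
tool_pos: [0.5133, -0.0365, 0.1255]
tool_rot: [179.9, 0.0, -84.1]
force: [0.2, -0.5, -1.0]
grip_width: 0.0186
```

carry_out(translation=[[0,0,0],[0,0,0]], turn=[0,0], gripper=[0.1,0.1])

```text
time_s: 7.05
tool_pos: [0.5138, -0.0365, 0.1266]
tool_rot: [-180.0, 0.0, -84.1]
force: [-0.3, 0.1, -0.6]
grip_width: 0.0185
```

Run:
```python
from h import *
delta([.5142,-.0366,.115],-84.24);st();c=get_calibration("wrist");im=read_camera("wrist");np.savez("c6.npz",**c)
im2=read_camera("side");st()
crop(im,190,130,170,150,4,"pics/w6.png");crop(im2,250,170,80,70,8,"pics/s6.png")
```

```text
shift cm [ 0.02 -0.04  1.16] turn rad 0.0023 deg 0.13 now [ 0.5138 -0.0365  0.1266] [-180.      0.    -84.11] t 7.05
[ 0.5138 -0.0365  0.1266] [-180.      0.    -84.11] F [-0.26  0.09 -0.6 ] T [ 0.02 -0.02  0.02] w 0.0185 t 7.05
[ 0.5139 -0.0365  0.1268] [-1.7997e+02 -1.0000e-02 -8.4110e+01] F [ 0.33  0.39 -0.83] T [ 0.01  0.02 -0.05] w 0.0185 t 7.15
```

View pics/w6.png

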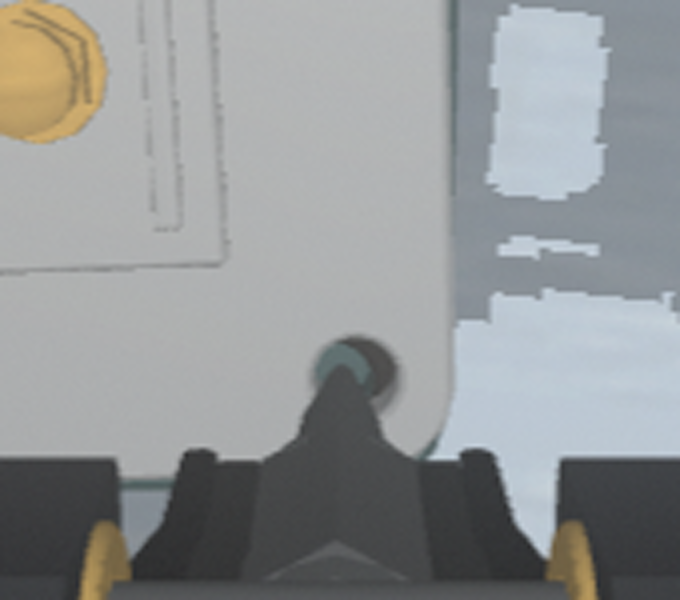

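View pics/s6.png

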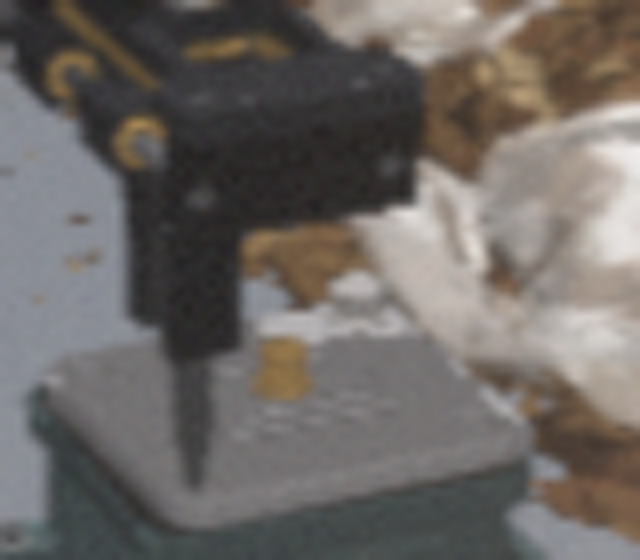

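carry_out(translation=[[0,0,0.4],[0,0,0.8],[0,0,1.1],[0,0,1.1]], turn=[0,0,0,0], gripper=[0.1,0.1,0.1,0.1])

```text
time_s: 7.65
tool_pos: [0.5138, -0.0367, 0.1153]
tool_rot: [-180.0, -0.0, -84.1]
force: [1.2, -0.2, -0.7]
grip_width: 0.0184
```

Run:
```python
from h import *
delta([.5122,-.0347,.105],-84.11);st()
```

```text
shift cm [-0.22  0.14  1.03] turn rad -0.0001 deg -0.01 now [ 0.5138 -0.0367  0.1153] [-1.800e+02 -1.000e-02 -8.412e+01] t 7.65
[ 0.5138 -0.0367  0.1153] [-1.800e+02 -1.000e-02 -8.412e+01] F [ 1.18 -0.17 -0.65] T [-0.17 -0.26  0.01] w 0.0184 t 7.65
```

carry_out(translation=[[-0.1,0.07,0.2],[-0.2,0.13,0.4],[-0.22,0.14,0.7],[-0.22,0.14,1.0],[-0.22,0.14,1.0]], turn=[0,0,0,0,0], gripper=[0.1,0.1,0.1,0.1,0.1])

```text
time_s: 8.28
tool_pos: [0.5115, -0.0343, 0.105]
tool_rot: [179.9, 0.0, -84.1]
force: [0.9, -0.7, -2.3]
grip_width: 0.0185
```

Run:
```python
from h import *
delta([.5122,-.0347,.085],-84.11);st()
```

```text
shift cm [ 0.05 -0.07  2.  ] turn rad 0.0 deg 0.0 now [ 0.5115 -0.0343  0.105 ] [ 1.7992e+02  3.0000e-02 -8.4110e+01] t 8.28
[ 0.5115 -0.0343  0.105 ] [ 1.7992e+02  3.0000e-02 -8.4110e+01] F [ 0.88 -0.69 -2.34] T [-0.28 -0.15 -0.  ] w 0.0185 t 8.28
```

carry_out(translation=[[0.03,-0.05,0.2],[0.03,-0.05,0.4],[0.03,-0.05,0.7],[0.03,-0.05,0.7]], turn=[0,0,0,0], gripper=[0.1,0.1,0.1,0.1])

```text
time_s: 8.78
tool_pos: [0.5123, -0.0346, 0.0981]
tool_rot: [179.9, 0.0, -84.1]
force: [-0.7, -0.1, -0.7]
grip_width: 0.0185
```

Run:
```python
from h import *
delta([.5122,-.0347,.083],-84.11);st()
```

```text
shift cm [0.01 0.01 1.51] turn rad 0.0001 deg 0.01 now [ 0.5123 -0.0346  0.0981] [ 1.7995e+02  2.0000e-02 -8.4100e+01] t 8.78
[ 0.5123 -0.0346  0.0981] [ 1.7995e+02  2.0000e-02 -8.4100e+01] F [-0.7  -0.08 -0.74] T [-0.1   0.13 -0.  ] w 0.0185 t 8.78
```

carry_out(translation=[[0,0,0.2],[0,0,0.4],[0,0,0.6],[0,0,0.6]], turn=[0,0,0,0], gripper=[0.1,0.1,0.1,0.1])

```text
time_s: 9.28
tool_pos: [0.5124, -0.0348, 0.0922]
tool_rot: [180.0, 0.0, -84.1]
force: [-1.0, -0.1, -0.5]
grip_width: 0.0186
```

Run:
```python
from h import *
delta([.5122,-.0347,.083],-84.11);st()
```

```text
shift cm [-0.01  0.02  0.92] turn rad -0.0 deg -0.0 now [ 0.5124 -0.0348  0.0922] [179.97   0.   -84.11] t 9.28
[ 0.5124 -0.0348  0.0922] [179.97   0.   -84.11] F [-0.99 -0.1  -0.49] T [-0.13  0.23 -0.01] w 0.0186 t 9.28
```

carry_out(translation=[[0,0,0.2],[0,0,0.4],[0,0,0.6],[0,0,0.8],[0,0,0.8]], turn=[0,0,0,0,0], gripper=[0.1,0.1,0.1,0.1,0.1])

```text
time_s: 9.9
tool_pos: [0.5124, -0.0348, 0.0842]
tool_rot: [180.0, -0.0, -84.1]
force: [-1.0, -1.1, -1.2]
grip_width: 0.0187
```

Run:
```python
from h import *
delta([.5122,-.0347,.083],-84.11);st()
```

```text
shift cm [-0.02  0.02  0.12] turn rad -0.0 deg -0.0 now [ 0.5124 -0.0348  0.0842] [179.98  -0.   -84.11] t 9.9
[ 0.5124 -0.0348  0.0842] [179.98  -0.   -84.11] F [-0.97 -1.07 -1.18] T [-0.22  0.32 -0.03] w 0.0187 t 9.9
```

carry_out(translation=[[0,0,0.1],[0,0,0.2],[0,0,0.3],[0,0,0.3]], turn=[0,0,0,0], gripper=[0.1,0.1,0.1,0.1])

```text
time_s: 10.4
tool_pos: [0.5125, -0.0349, 0.0827]
tool_rot: [180.0, -0.0, -84.1]
force: [-5.9, -2.5, 9.0]
grip_width: 0.0184
```

Run:
```python
from h import *
st();im2=read_camera("side");crop(im2,250,170,80,70,8,"pics/s7.png")
```

```text
[ 0.5125 -0.0349  0.0827] [ 1.7996e+02 -5.0000e-02 -8.4120e+01] F [-5.9  -2.45  8.97] T [-0.2   1.37  0.03] w 0.0184 t 10.4
```

View pics/s7.png

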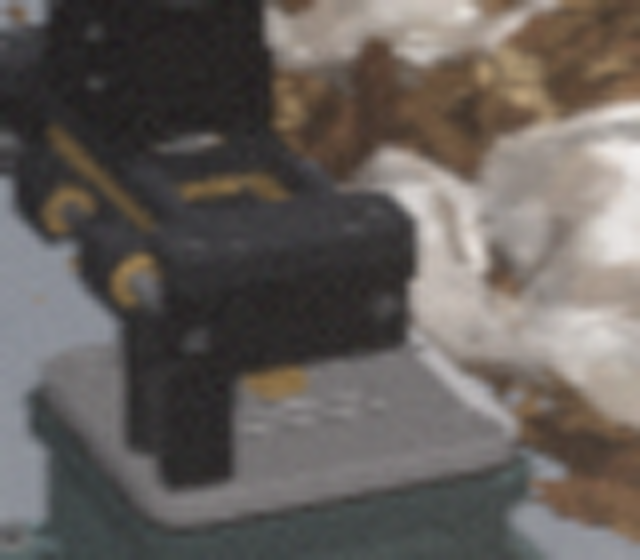

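carry_out(translation=[[0,0,-0.1],[0,0,-0.1],[0,0,-0.1],[0,0,-0.1],[0,0,-0.1]], turn=[0,0,0,0,0], gripper=[0.1,0.25,0.4,0.5,0.5])

```text
time_s: 11.08
tool_pos: [0.5128, -0.0346, 0.0825]
tool_rot: [-180.0, 0.0, -84.1]
force: [-0.6, 0.7, 0.4]
grip_width: 0.0407
```

carry_out(translation=[[0,0,-2],[0,0,-6],[0,0,-11],[0,0,-16.5],[0,0,-16.5]], turn=[0,0,0,0,0], gripper=[0.5,0.5,0.5,0.5,0.5])

```text
time_s: 11.7
tool_pos: [0.5156, -0.0346, 0.2524]
tool_rot: [-179.5, -0.2, -84.1]
force: [-0.0, 0.9, -0.6]
grip_width: 0.0434
```

Run:
```python
from h import *
st();delta([.497,-.003,.25]);im2=read_camera("side");crop(im2,250,170,80,70,8,"pics/s8.png")
```

```text
[ 0.5156 -0.0346  0.2524] [-1.7948e+02 -1.6000e-01 -8.4100e+01] F [-0.    0.94 -0.59] T [0.02 0.01 0.02] w 0.0434 t 11.7
shift cm [-3.33  1.52  0.22] turn rad 0.0 deg 0 now [ 0.5156 -0.0346  0.2524] [-1.7948e+02 -1.6000e-01 -8.4100e+01] t 11.7
```

View pics/s8.png

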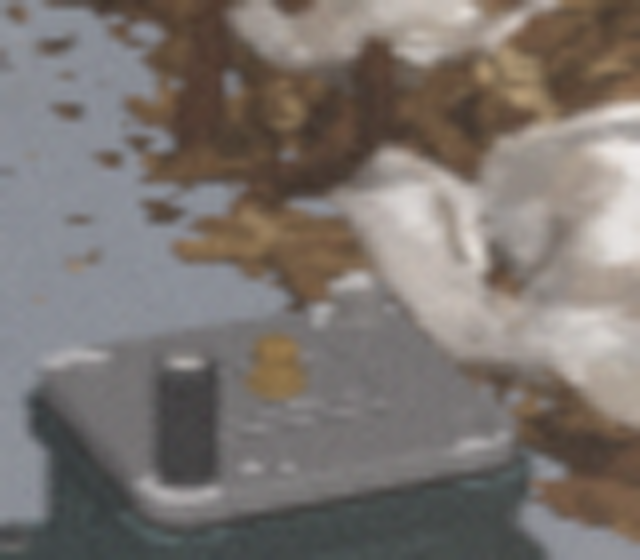

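carry_out(translation=[[-3.3,1.5,0.2],[-3.3,1.5,0.2],[-3.3,1.5,0.2],[-3.3,1.5,0.2]], turn=[0,0,0,0], gripper=[0.5,0.5,0.5,0.5])

```text
time_s: 12.25
tool_pos: [0.4943, -0.0043, 0.2448]
tool_rot: [179.9, 0.0, -84.2]
force: [0.4, -0.5, -0.3]
grip_width: 0.0437
```

Run:
```python
from h import *
st();c=get_calibration("wrist");im=read_camera("wrist");np.savez("c7.npz",**c)
cv2.imwrite("pics/w7.png",im[:,:,::-1]);st()
crop(im,180,20,180,190,3.1,"pics/w7c.png")
```

```text
[ 0.4943 -0.0043  0.2448] [ 1.7994e+02  1.0000e-02 -8.4180e+01] F [ 0.44 -0.49 -0.27] T [-0.    0.02  0.02] w 0.0437 t 12.25
[ 0.4944 -0.0042  0.245 ] [ 1.7996e+02  2.0000e-02 -8.4180e+01] F [-0.47  0.15  0.29] T [-0.02  0.06 -0.05] w 0.0432 t 12.3
```

View pics/w7c.png

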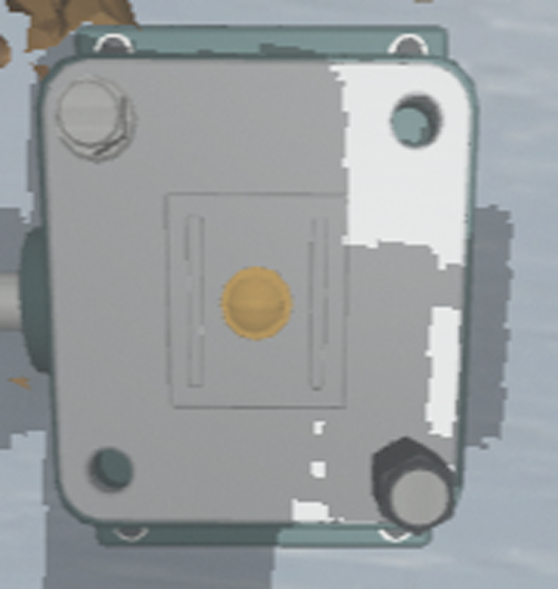

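Run:
```python
from h import *
im=cv2.imread("pics/w7.png")[:,:,::-1]
a=cv2.resize(im[145:190,190:240,::-1],None,fx=7,fy=7,interpolation=cv2.INTER_CUBIC);b=cv2.resize(im[35:80,290:340,::-1],None,fx=7,fy=7,interpolation=cv2.INTER_CUBIC)
cv2.imwrite("pics/w7ab.png",np.hstack([a,b]))
c=np.load("c7.npz")
q=lambda u,v,z:ray(c,180+(u+.5)/3.1-.5,20+(v+.5)/3.1-.5,z)[:2].round(4)
print("a",q(110,470,.07),"b",q(416,120,.07),"f",q(88,112,.082),"D",q(418,496,.11))
```

```text
a [0.5052 0.051 ] b [ 0.6084 -0.0255] f [0.6002 0.0604] D [ 0.5134 -0.0341]
```

View pics/w7ab.png

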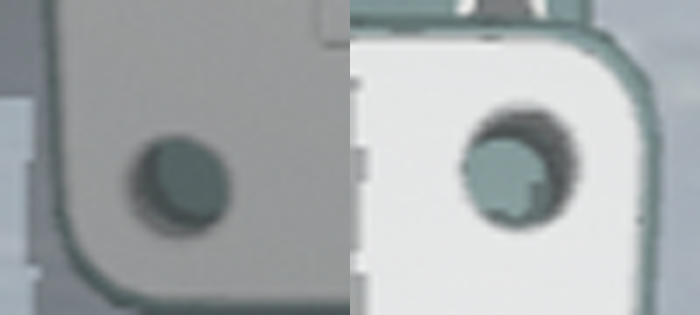

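Run:
```python
from h import *
delta([.5232,-.2418,.15],-73.3)
```

```text
shift cm [23.93 -0.47  9.49] turn rad -0.1899 deg -10.88 now [ 0.4944 -0.0042  0.245 ] [ 1.7996e+02  2.0000e-02 -8.4180e+01] t 12.3
```

carry_out(translation=[[6,-0.1,0],[12,-0.2,0],[18,-0.4,2],[23.9,-0.5,5],[23.9,-0.5,9]], turn=[-0.05,-0.1,-0.15,-0.19,-0.19], gripper=[0.5,0.5,0.5,0.5,0.5])

```text
time_s: 12.92
tool_pos: [0.5234, -0.2479, 0.1547]
tool_rot: [-180.0, -0.2, -73.7]
force: [-0.1, 0.1, 0.3]
grip_width: 0.0437
```

carry_out(translation=[[0,0,0],[0,0,0],[0,0,0]], turn=[0,0,0], gripper=[0.5,0.5,0.5])

```text
time_s: 13.3
tool_pos: [0.5253, -0.2401, 0.1579]
tool_rot: [-179.8, -0.1, -73.1]
force: [0.6, 0.3, 0.1]
grip_width: 0.0437
```

Run:
```python
from h import *
st();delta([.5232,-.2418,.0715],-73.3);c=get_calibration("wrist");im=read_camera("wrist");np.savez("c8.npz",**c)
cv2.imwrite("pics/w8.png",im[:,:,::-1]);st()
crop(im,200,60,140,190,3,"pics/w8c.png")
```

```text
[ 0.5253 -0.2401  0.1579] [-1.7985e+02 -1.5000e-01 -7.3130e+01] F [0.62 0.25 0.08] T [-0.    0.05 -0.  ] w 0.0437 t 13.3
shift cm [0.08 0.28 8.64] turn rad 0.003 deg 0.17 now [ 0.5253 -0.2401  0.1579] [-1.7985e+02 -1.5000e-01 -7.3130e+01] t 13.3
[ 0.5252 -0.2402  0.1577] [-1.7986e+02 -1.5000e-01 -7.3140e+01] F [ 0.32 -0.13 -0.2 ] T [0.   0.01 0.03] w 0.0437 t 13.35
```

View pics/w8c.png

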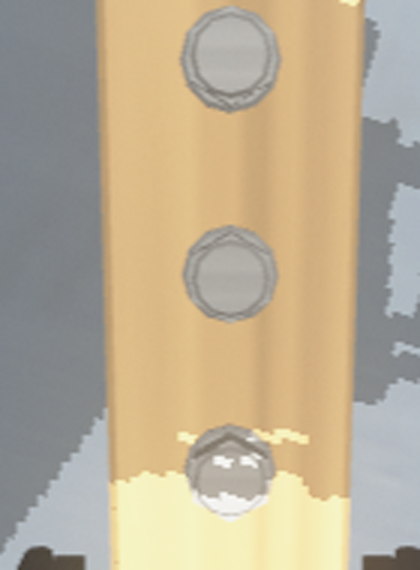

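Run:
```python
from h import *
c=np.load("c8.npz")
q=lambda u,v,z:ray(c,200+(u+.5)/3-.5,60+(v+.5)/3-.5,z)[:2].round(4)
print("b1",q(231,478,.072),"b1 flange front",q(230,425,.0625),"b2",q(230,276,.072),"b3",q(229,54,.072))
```

```text
b1 [ 0.524  -0.2417] b1 flange front [ 0.5336 -0.2386] b2 [ 0.5675 -0.2282] b3 [ 0.6109 -0.2148]
```

carry_out(translation=[[0.1,0.22,3],[0.1,0.22,6],[0.1,0.22,8],[0.1,0.22,8.3],[0.1,0.22,8.3]], turn=[0,0,0,0,0], gripper=[0.5,0.5,0.5,0.5,0.5])

```text
time_s: 13.98
tool_pos: [0.5227, -0.2424, 0.0735]
tool_rot: [-179.9, -0.1, -73.2]
force: [0.4, -0.6, -0.0]
grip_width: 0.0434
```

Run:
```python
from h import *
st();delta([.5234,-.2418,.0715],-73.2)
```

```text
[ 0.5227 -0.2424  0.0735] [-1.7994e+02 -6.0000e-02 -7.3210e+01] F [ 0.35 -0.57 -0.03] T [-0.01 -0.    0.01] w 0.0434 t 13.97
shift cm [-0.04 -0.08  0.2 ] turn rad -0.0001 deg -0.01 now [ 0.5227 -0.2424  0.0735] [-1.7994e+02 -6.0000e-02 -7.3210e+01] t 13.97
```

carry_out(translation=[[-0.04,-0.05,0.18],[-0.04,-0.05,0.18],[-0.04,-0.05,0.18],[-0.04,-0.05,0.18],[-0.04,-0.05,0.18]], turn=[0,0,0,0,0], gripper=[0.5,0.3,0.15,0.1,0.1], squeeze=30)

```text
time_s: 14.6
tool_pos: [0.5226, -0.2421, 0.071]
tool_rot: [-180.0, -0.0, -73.2]
force: [-0.4, -0.6, 0.3]
grip_width: 0.0162
```

carry_out(translation=[[0,0,0],[0,0,0]], turn=[0,0], gripper=[0.1,0.1])

```text
time_s: 14.85
tool_pos: [0.5225, -0.242, 0.071]
tool_rot: [-180.0, -0.0, -73.2]
force: [0.1, 0.0, 1.4]
grip_width: 0.0161
```

Run:
```python
from h import *
st()
```

```text
[ 0.5225 -0.242   0.071 ] [-1.7999e+02 -4.0000e-02 -7.3230e+01] F [0.14 0.02 1.4 ] T [-0.18 -0.06  0.04] w 0.0161 t 14.85
```

carry_out(translation=[[0,0,-3],[0,0,-7],[0,0,-11],[0,0,-15],[0,0,-15]], turn=[0,0,0,0,0], gripper=[0.1,0.1,0.1,0.1,0.1])

```text
time_s: 15.48
tool_pos: [0.5242, -0.2421, 0.2242]
tool_rot: [-179.7, -0.2, -73.2]
force: [-0.7, -0.3, -0.4]
grip_width: 0.0161
```

Run:
```python
from h import *
st();delta([.505,.051,.22],-84.1);im=read_camera("wrist");crop(im,200,170,140,100,5,"pics/w9.png")
```

```text
[ 0.5242 -0.2421  0.2242] [-179.74   -0.25  -73.21] F [-0.66 -0.29 -0.36] T [-0.01  0.02 -0.03] w 0.0161 t 15.47
shift cm [-28.62  -6.62   0.33] turn rad 0.19 deg 10.89 now [ 0.5242 -0.2421  0.2242] [-179.74   -0.25  -73.21] t 15.47
```

View pics/w9.png

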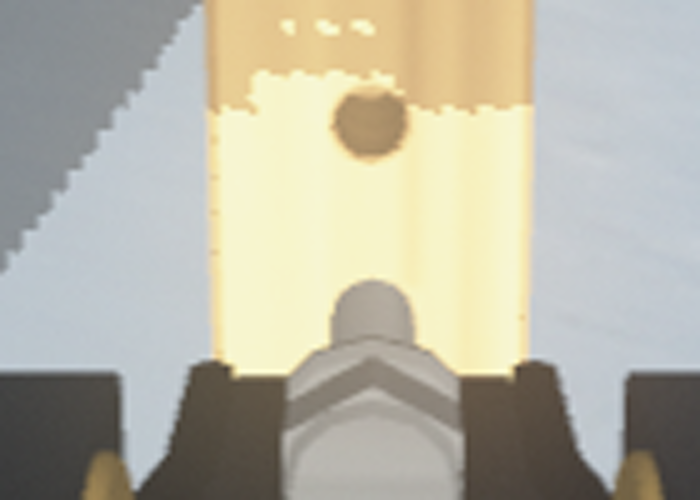

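Run:
```python
from h import *
p,R,o=tool();c=get_calibration("wrist");print(p)
q=lambda u,v,z:ray(c,200+(u+.5)/5-.5,170+(v+.5)/5-.5,z)
for z,v in((-.051,280),(-.049,283)):
  e=q(373,v,p[2]+z);print(R.T@(e-p)*1e3)
f=q(373,337,p[2]-.0085);print("flange front",R.T@(f-p)*1e3)
l,r=q(334,310,p[2]-.049),q(413,310,p[2]-.049);print((R.T@(l-p))[0],(R.T@(r-p))[0])
```

```text
[ 0.52295469 -0.24172182  0.22180548]
[-0.81178835 -4.23979234 51.00545142]
[-0.81007571 -4.50273125 49.00585923]
flange front [ -0.77272936 -11.98068881   8.51747993]
-0.0053562455839613835 0.003844537817335174
```

carry_out(translation=[[-6,-1.4,0],[-12,-2.8,0],[-18,-4.2,0],[-24,-5.6,0],[-28.6,-6.6,0]], turn=[0.05,0.1,0.15,0.19,0.19], gripper=[0.1,0.1,0.1,0.1,0.1])

```text
time_s: 16.15
tool_pos: [0.5012, 0.054, 0.2189]
tool_rot: [179.8, 0.0, -84.0]
force: [0.9, -0.5, -0.6]
grip_width: 0.016
```

carry_out(translation=[[0,0,2],[0,0,5],[0,0,7],[0,0,7],[0,0,7]], turn=[0,0,0,0,0], gripper=[0.1,0.1,0.1,0.1,0.1])

```text
time_s: 16.77
tool_pos: [0.5029, 0.0512, 0.1507]
tool_rot: [180.0, 0.0, -84.1]
force: [-0.4, 0.9, -0.6]
grip_width: 0.0161
```

Run:
```python
from h import *
read_camera("side");p,R,o=tool();c=get_calibration("wrist");im=read_camera("wrist");crop(im,200,130,140,140,5,"pics/w10.png");st();delta([.5047,.051,.1])
np.savez("c10.npz",p=p,Rt=R,**c)
```

```text
[0.5035 0.0512 0.1514] [-1.7994e+02 -1.0000e-02 -8.4110e+01] F [0.51 0.3  0.02] T [ 0.01 -0.02  0.01] w 0.0165 t 16.88
shift cm [ 0.03 -0.11  5.14] turn rad 0.0 deg 0 now [0.5035 0.0512 0.1514] [-1.7994e+02 -1.0000e-02 -8.4110e+01] t 16.88
```

View pics/w10.png

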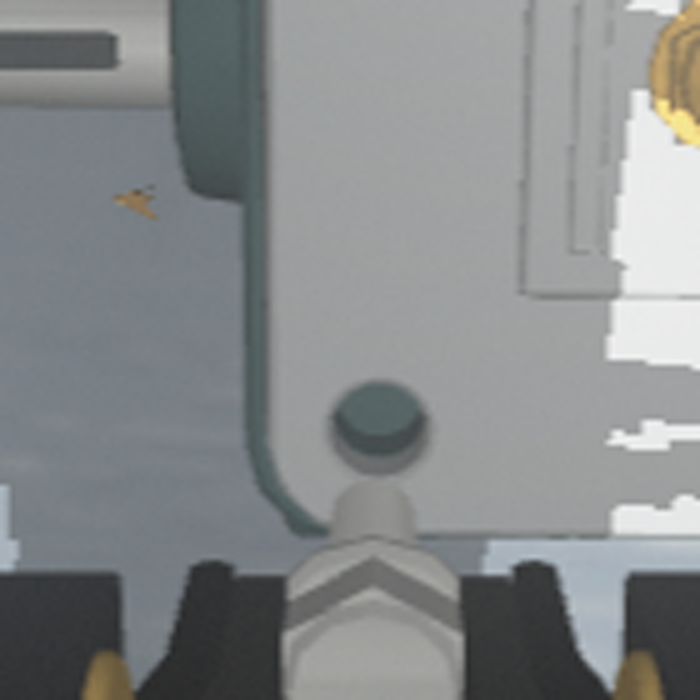

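Run:
```python
from h import *
c=np.load("c10.npz");p=c['p'];R=c['Rt']
q=lambda u,v,z:R.T@(ray(c,200+(u+.5)/5-.5,130+(v+.5)/5-.5,z)-p)*1e3
print("hole rel",q(380,428,.07),"width",q(331,428,.07)[0],q(429,428,.07)[0])
print("world",ray(c,200+(380.5)/5-.5,130+(428.5)/5-.5,.07))
print("shank front",q(373,480,p[2]-.051),"flange",q(373,537,p[2]-.0085))
print("sides",q(334,510,p[2]-.047)[0],q(414,510,p[2]-.047)[0])
```

```text
hole rel [ 0.3528992  -1.89044168 81.18280737] width -6.179060043935281 6.884569746673301
world [0.5052892  0.05101813 0.07      ]
shank front [-0.56090798 -4.10682853 51.0024301 ] flange [ -0.52813615 -11.85678704   8.50702431]
sides -5.059556644202233 4.166944334115258
```

carry_out(translation=[[0.08,-0.14,0.5],[0.08,-0.14,1.5],[0.08,-0.14,2.5],[0.08,-0.14,2.7],[0.08,-0.14,2.7]], turn=[0,0,0,0,0], gripper=[0.1,0.1,0.1,0.1,0.1])

```text
time_s: 17.5
tool_pos: [0.5043, 0.0505, 0.1234]
tool_rot: [180.0, 0.0, -84.1]
force: [0.2, 0.0, -1.1]
grip_width: 0.016
```

Run:
```python
from h import *
p,R,o=tool();c=get_calibration("wrist");im=read_camera("wrist");crop(im,200,150,140,120,5,"pics/w11.png");st()
np.savez("c11.npz",p=p,Rt=R,**c)
```

```text
[0.5046 0.0505 0.1238] [-180.    -0.   -84.1] F [-0.37  0.5  -1.15] T [0.05 0.02 0.02] w 0.0162 t 17.55
```

View pics/w11.png

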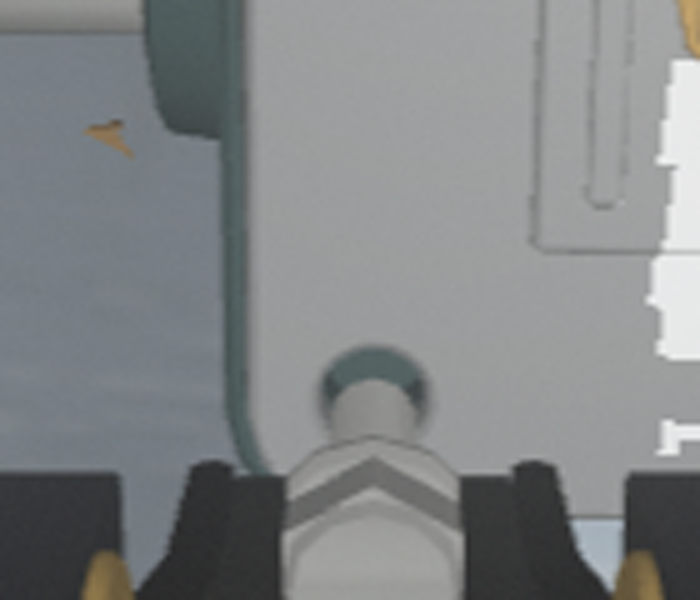

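Run:
```python
from h import *
c=np.load("c11.npz");p=c['p'];R=c['Rt']
q=lambda u,v,z:R.T@(ray(c,200+(u+.5)/5-.5,150+(v+.5)/5-.5,z)-p)*1e3
print("hole front",q(375,346,.07),"sides",q(319,392,.07),q(431,392,.07))
print("shank front",q(373,380,p[2]-.051),q(373,380,p[2]-.049))
```

```text
hole front [-0.28457524 -7.5533938  53.43866291] sides [-6.93768245 -1.86994654 53.44293162] [ 6.35731692 -1.85647351 53.44100855]
shank front [-0.52341833 -4.12219536 50.99768991] [-0.52166382 -4.75004577 48.99732447]
```

carry_out(translation=[[0.02,-0.08,0],[0.02,-0.08,0.7],[0.02,-0.08,1.4],[0.02,-0.08,2.0],[0.02,-0.08,2.0]], turn=[0,0,0,0,0], gripper=[0.1,0.1,0.1,0.1,0.1])

```text
time_s: 18.18
tool_pos: [0.5047, 0.0503, 0.1029]
tool_rot: [179.9, 0.0, -84.1]
force: [-0.4, -0.9, -1.2]
grip_width: 0.0167
```

Run:
```python
from h import *
st()
```

```text
[0.5047 0.0503 0.1029] [ 1.7991e+02  1.0000e-02 -8.4100e+01] F [-0.44 -0.92 -1.2 ] T [-0.03 -0.04 -0.02] w 0.0167 t 18.18
```

carry_out(translation=[[0,0,0.6],[0,0,1.2],[0,0,1.7],[0,0,2.0],[0,0,2.0]], turn=[0,0,0,0,0], gripper=[0.1,0.1,0.1,0.1,0.1])

```text
time_s: 18.8
tool_pos: [0.5051, 0.0504, 0.0835]
tool_rot: [180.0, 0.0, -84.1]
force: [-0.4, 1.0, -1.0]
grip_width: 0.0164
```

Run:
```python
from h import *
st()
```

```text
[0.5051 0.0504 0.0835] [179.97   0.   -84.11] F [-0.37  0.97 -0.96] T [ 0.01  0.06 -0.01] w 0.0164 t 18.8
```

carry_out(translation=[[0,0,0.1],[0,0,0.2],[0,0,0.35],[0,0,0.35]], turn=[0,0,0,0], gripper=[0.1,0.1,0.1,0.1])

```text
time_s: 19.3
tool_pos: [0.5055, 0.0504, 0.0809]
tool_rot: [-180.0, -0.0, -84.1]
force: [-1.8, 0.0, 4.9]
grip_width: 0.0163
```

Run:
```python
from h import *
st()
```

```text
[0.5055 0.0504 0.0809] [-1.7999e+02 -3.0000e-02 -8.4110e+01] F [-1.82  0.02  4.92] T [-0.01  0.46 -0.03] w 0.0163 t 19.3
```

Seated (5 N, TCP 0.081 as expected). Release and rise.

carry_out(translation=[[0,0,-0.1],[0,0,-0.1],[0,0,-0.1],[0,0,-0.1],[0,0,-0.1]], turn=[0,0,0,0,0], gripper=[0.1,0.25,0.4,0.5,0.5])

```text
time_s: 19.92
tool_pos: [0.5053, 0.0504, 0.0812]
tool_rot: [180.0, -0.0, -84.1]
force: [1.0, -0.4, 0.3]
grip_width: 0.0405
```

carry_out(translation=[[0,0,-2],[0,0,-6],[0,0,-11],[0,0,-14],[0,0,-14]], turn=[0,0,0,0,0], gripper=[0.5,0.5,0.5,0.5,0.5])

```text
time_s: 20.55
tool_pos: [0.507, 0.0507, 0.2238]
tool_rot: [-179.7, -0.1, -84.1]
force: [0.0, 0.4, -0.7]
grip_width: 0.0433
```

Run:
```python
from h import *
st();delta([.5672,-.2286,.16],-73.2);im2=read_camera("side");crop(im2,250,170,80,70,8,"pics/s12.png")
```

```text
[0.507  0.0507 0.2238] [-1.797e+02 -6.000e-02 -8.411e+01] F [ 0.02  0.42 -0.7 ] T [ 0.03 -0.01 -0.01] w 0.0433 t 20.55
shift cm [28.39 -3.09  6.43] turn rad -0.1904 deg -10.91 now [0.507  0.0507 0.2238] [-1.797e+02 -6.000e-02 -8.411e+01] t 20.55
```

View pics/s12.png

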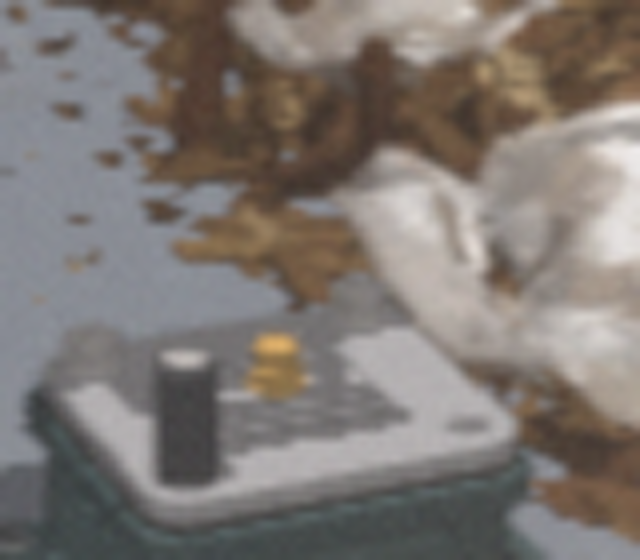

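carry_out(translation=[[6,-0.6,0],[12,-1.3,0],[18,-2,1],[24,-2.6,3],[28.4,-3.1,5.5]], turn=[-0.05,-0.1,-0.15,-0.19,-0.19], gripper=[0.5,0.5,0.5,0.5,0.5])

```text
time_s: 21.22
tool_pos: [0.5645, -0.2319, 0.1638]
tool_rot: [179.9, 0.0, -73.3]
force: [0.4, 1.6, 0.1]
grip_width: 0.0437
```

carry_out(translation=[[0,0,0],[0,0,0],[0,0,0],[0,0,0]], turn=[0,0,0,0], gripper=[0.5,0.5,0.5,0.5])

```text
time_s: 21.72
tool_pos: [0.5658, -0.2276, 0.167]
tool_rot: [-180.0, -0.0, -73.1]
force: [-0.2, -0.1, 0.3]
grip_width: 0.0436
```

Run:
```python
from h import *
p,R,o=tool();c=get_calibration("wrist");im=read_camera("wrist");np.savez("c13.npz",p=p,Rt=R,**c)
st();delta([.567,-.2284,.0715],-73.2)
crop(im,200,60,140,190,3,"pics/w13.png")
```

```text
[ 0.5657 -0.228   0.167 ] [-1.7996e+02 -5.0000e-02 -7.3120e+01] F [-0.06  0.34 -0.69] T [-0.01  0.05  0.04] w 0.0433 t 21.77
shift cm [ 0.07 -0.11  9.55] turn rad 0.0013 deg 0.08 now [ 0.5657 -0.228   0.167 ] [-1.7996e+02 -5.0000e-02 -7.3120e+01] t 21.77
```

View pics/w13.png

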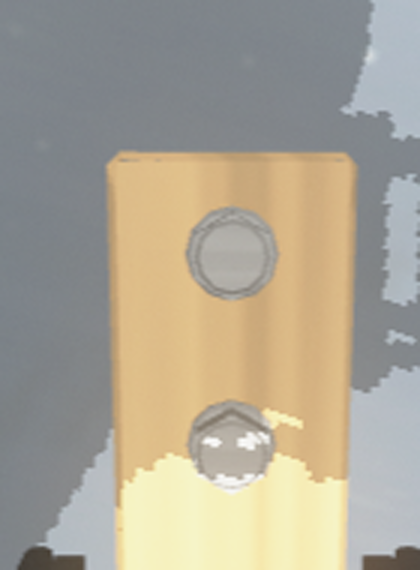

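Run:
```python
from h import *
c=np.load("c13.npz");p=c['p'];R=c['Rt']
q=lambda u,v,z:ray(c,200+(u+.5)/3-.5,60+(v+.5)/3-.5,z)
for e in(q(231,451,.072),q(231,401,.0625)):print(e,R.T@(e-p)*1e3)
```

```text
[ 0.56793877 -0.22798274  0.072     ] [ 0.91781354 -1.89642648 94.96992269]
[ 0.57743071 -0.22515996  0.0625    ] [  0.96931568 -11.79129917 104.4780222 ]
```

carry_out(translation=[[0.09,-0.13,3],[0.09,-0.13,6],[0.09,-0.13,8.5],[0.09,-0.13,9.3],[0.09,-0.13,9.3]], turn=[0,0,0,0,0], gripper=[0.5,0.5,0.5,0.5,0.5])

```text
time_s: 22.4
tool_pos: [0.5669, -0.2292, 0.0735]
tool_rot: [180.0, -0.0, -73.2]
force: [1.2, 0.8, -0.5]
grip_width: 0.043
```

Run:
```python
from h import *
st();delta([.567,-.2284,.0713],-73.2)
```

```text
[ 0.5669 -0.2292  0.0735] [180.   -0.  -73.2] F [ 1.19  0.84 -0.5 ] T [ 0.01  0.03 -0.03] w 0.043 t 22.4
shift cm [-0.08 -0.03  0.22] turn rad 0.0 deg 0.0 now [ 0.5669 -0.2292  0.0735] [180.   -0.  -73.2] t 22.4
```

carry_out(translation=[[-0.05,-0.02,0.2],[-0.05,-0.02,0.2],[-0.05,-0.02,0.2],[-0.05,-0.02,0.2],[-0.05,-0.02,0.2]], turn=[0,0,0,0,0], gripper=[0.5,0.3,0.15,0.1,0.1])

```text
time_s: 23.02
tool_pos: [0.5669, -0.229, 0.0714]
tool_rot: [-180.0, -0.0, -73.2]
force: [0.6, 0.3, 0.3]
grip_width: 0.0157
```

carry_out(translation=[[0,0,0],[0,0,0]], turn=[0,0], gripper=[0.1,0.1])

```text
time_s: 23.28
tool_pos: [0.5669, -0.229, 0.0714]
tool_rot: [-180.0, -0.0, -73.2]
force: [0.0, 0.8, 1.1]
grip_width: 0.0162
```

Run:
```python
from h import *
st()
```

```text
[ 0.5669 -0.229   0.0714] [-1.800e+02 -1.000e-02 -7.323e+01] F [0.   0.76 1.08] T [-0.02  0.12 -0.03] w 0.0162 t 23.27
```

carry_out(translation=[[0,0,-3],[0,0,-7],[0,0,-11],[0,0,-15],[0,0,-15]], turn=[0,0,0,0,0], gripper=[0.1,0.1,0.1,0.1,0.1])

```text
time_s: 23.9
tool_pos: [0.5688, -0.2293, 0.225]
tool_rot: [-179.7, -0.3, -73.2]
force: [-0.2, 0.6, -0.8]
grip_width: 0.016
```

Run:
```python
from h import *
st();delta([.608,-.0255,.152],-84.1)
```

```text
[ 0.5688 -0.2293  0.225 ] [-179.71   -0.25  -73.22] F [-0.21  0.55 -0.76] T [ 0.02  0.   -0.06] w 0.016 t 23.9
shift cm [-18.41  -9.6    7.27] turn rad 0.19 deg 10.88 now [ 0.5688 -0.2293  0.225 ] [-179.71   -0.25  -73.22] t 23.9
```

carry_out(translation=[[-5,-2.6,0],[-10,-5.2,0],[-14,-7.3,0],[-18.4,-9.6,0],[-18.4,-9.6,0]], turn=[0.05,0.1,0.15,0.19,0.19], gripper=[0.1,0.1,0.1,0.1,0.1])

```text
time_s: 24.52
tool_pos: [0.6051, -0.0183, 0.2199]
tool_rot: [179.9, 0.2, -83.6]
force: [-0.2, -0.0, -0.9]
grip_width: 0.016
```

carry_out(translation=[[0,0,2],[0,0,5],[0,0,7],[0,0,7],[0,0,7]], turn=[0,0,0,0,0], gripper=[0.1,0.1,0.1,0.1,0.1])

```text
time_s: 25.15
tool_pos: [0.6061, -0.0255, 0.1517]
tool_rot: [-179.9, -0.0, -84.2]
force: [-0.4, 1.4, -0.9]
grip_width: 0.0161
```

Run:
```python
from h import *
read_camera("side");p,R,o=tool();c=get_calibration("wrist");im=read_camera("wrist");crop(im,200,130,140,140,5,"pics/w14.png");st();delta([.608,-.0255,.1])
np.savez("c14.npz",p=p,Rt=R,**c)
```

```text
[ 0.6065 -0.0252  0.1524] [-1.7988e+02 -3.0000e-02 -8.4130e+01] F [-0.13 -0.34 -0.44] T [ 0.03  0.07 -0.02] w 0.0164 t 25.25
shift cm [ 0.05 -0.13  5.24] turn rad 0.0 deg 0 now [ 0.6065 -0.0252  0.1524] [-1.7988e+02 -3.0000e-02 -8.4130e+01] t 25.25
```

View pics/w14.png

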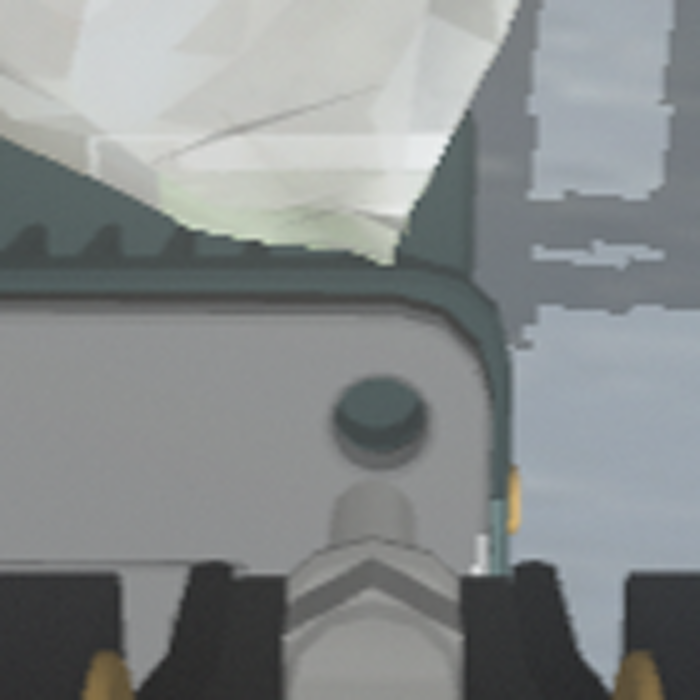

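Run:
```python
from h import *
c=np.load("c14.npz");p=c['p'];R=c['Rt']
q=lambda u,v,z:R.T@(ray(c,200+(u+.5)/5-.5,130+(v+.5)/5-.5,z)-p)*1e3
print("hole rel",q(380.5,423,.07),ray(c,200+(381)/5-.5,130+(423.5)/5-.5,.07))
for z in (.03,.06,.1,.14):print("foil tip",z,ray(c,200+390/5,130+262/5,z),ray(c,200+100/5,130+180/5,z))
B=get_calibration("side")
for z in(0,.05,.1,.14): print(z,ray(B,296,194,z),ray(B,310,188,z))
im2=read_camera("side");crop(im2,230,130,110,90,7,"pics/s14.png")
im2=read_camera("scene");crop(im2,230,120,150,120,5,"pics/sc14.png")
```

```text
hole rel [ 0.40878084 -2.31000879 82.26156263] [ 0.60888244 -0.02552678  0.07      ]
foil tip 0.03 [ 0.62311091 -0.02598951  0.03      ] [0.63119481 0.01893163 0.03      ]
foil tip 0.06 [ 0.62865986 -0.02511374  0.06      ] [0.63586727 0.01493684 0.06      ]
foil tip 0.1 [ 0.63605846 -0.02394603  0.1       ] [0.6420972  0.00961046 0.1       ]
foil tip 0.14 [ 0.64345706 -0.02277832  0.14      ] [0.64832714 0.00428407 0.14      ]
0 [0.69196056 0.3059836  0.        ] [0.75080658 0.33935688 0.        ]
0.05 [0.65461862 0.19518131 0.05      ] [0.70908827 0.22607264 0.05      ]
0.1 [0.61727668 0.08437903 0.1       ] [0.66736997 0.1127884  0.1       ]
0.14 [ 0.58740313 -0.00426279  0.14      ] [0.63399533 0.022161   0.14      ]
```

View pics/s14.png

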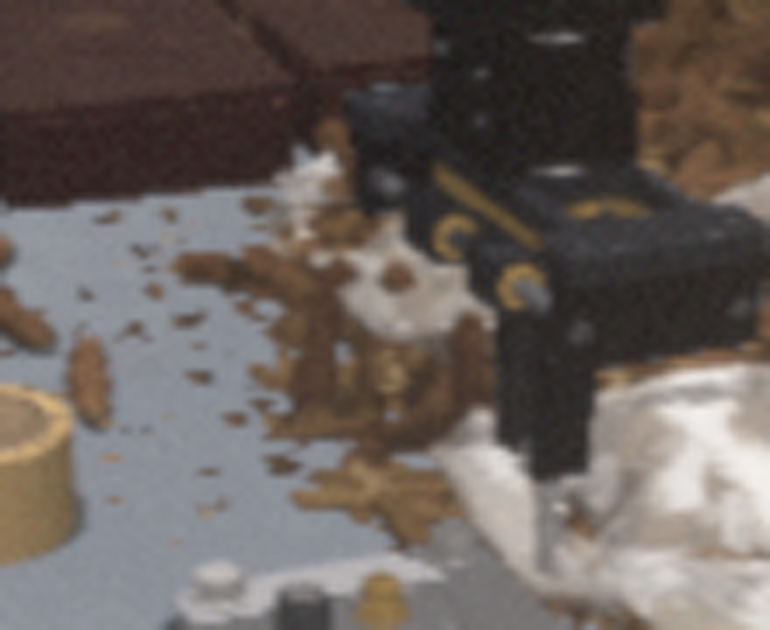

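View pics/sc14.png

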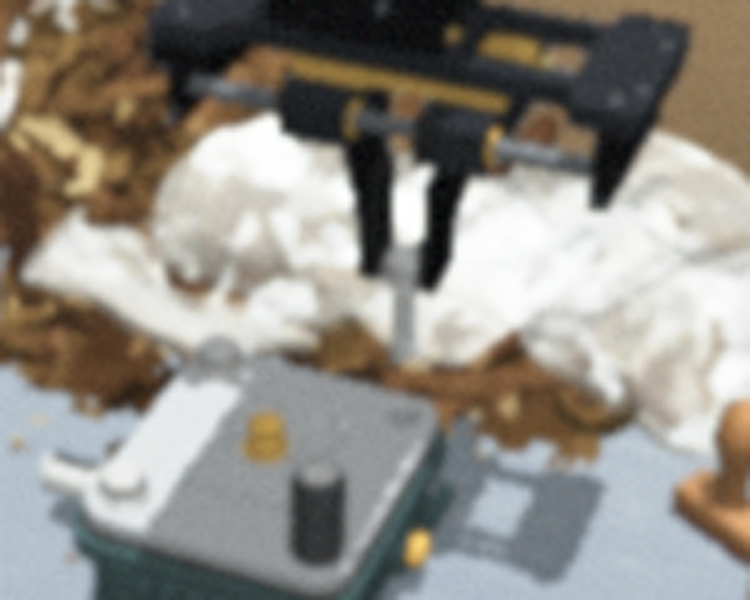

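Run:
```python
from h import *
im=cv2.imread("pics/w4.png")[:,:,::-1];crop(im,160,0,180,60,4.4,"pics/w4foil.png")
```

```text
(no output)
```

View pics/w4foil.png

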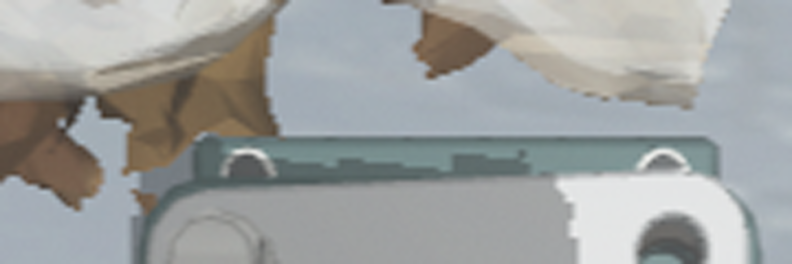

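Run:
```python
from h import *
a=np.load("c4.npz");b=np.load("c14.npz")
for z in np.arange(.0,.26,.03):
    print(round(z,2),ray(a,316.8,24.3,z)[:2].round(3),ray(b,278,182.4,z)[:2].round(3))
```

```text
0.0 [ 0.652 -0.031] [ 0.618 -0.027]
0.03 [ 0.646 -0.029] [ 0.623 -0.026]
0.06 [ 0.639 -0.026] [ 0.629 -0.025]
0.09 [ 0.633 -0.024] [ 0.634 -0.024]
0.12 [ 0.626 -0.021] [ 0.64  -0.023]
0.15 [ 0.62  -0.019] [ 0.645 -0.022]
0.18 [ 0.613 -0.016] [ 0.651 -0.022]
0.21 [ 0.606 -0.014] [ 0.656 -0.021]
0.24 [ 0.6   -0.011] [ 0.662 -0.02 ]
```

carry_out(translation=[[0.09,-0.17,0.5],[0.09,-0.17,1.0],[0.09,-0.17,1.5],[0.09,-0.17,1.5],[0.09,-0.17,1.5]], turn=[0,0,0,0,0], gripper=[0.1,0.1,0.1,0.1,0.1])

```text
time_s: 25.98
tool_pos: [0.6075, -0.0257, 0.1362]
tool_rot: [180.0, -0.0, -84.1]
force: [0.2, -0.3, -0.3]
grip_width: 0.0168
```

Run:
```python
from h import *
p,R,o=tool();c=get_calibration("wrist");im=read_camera("wrist");st()
cv2.imwrite("pics/w15.png",im[:,:,::-1]);np.savez("c15.npz",p=p,Rt=R,**c)
```

```text
[ 0.6075 -0.0257  0.1364] [-1.7999e+02 -1.0000e-02 -8.4110e+01] F [-0.38 -0.33 -0.33] T [-0.03 -0.   -0.02] w 0.0166 t 26.02
```

View pics/w15.png

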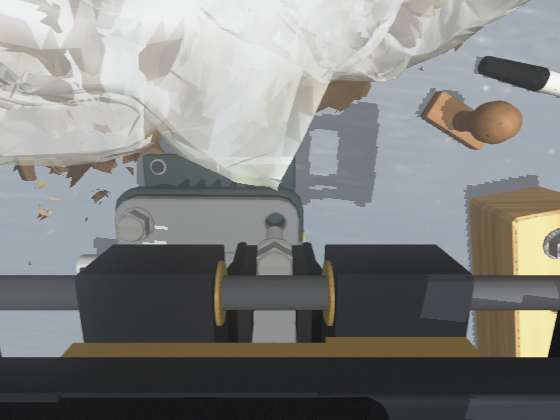

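carry_out(translation=[[0,0,0.5],[0,0,1.0],[0,0,1.2],[0,0,1.2]], turn=[0,0,0,0], gripper=[0.1,0.1,0.1,0.1])

```text
time_s: 26.52
tool_pos: [0.6072, -0.0258, 0.1239]
tool_rot: [180.0, 0.0, -84.1]
force: [-0.6, -0.1, -0.5]
grip_width: 0.0156
```

Run:
```python
from h import *
p,R,o=tool();c=get_calibration("wrist");im=read_camera("wrist");st()
cv2.imwrite("pics/w16.png",im[:,:,::-1]);np.savez("c16.npz",p=p,Rt=R,**c)
crop(im,200,150,140,120,5,"pics/w16c.png")
a=cv2.imread("pics/w15.png",0);b=cv2.imread("pics/w16.png",0);ca=np.load("c15.npz");cb=np.load("c16.npz")
a[240:]=0;b[240:]=0
s=cv2.SIFT_create(contrastThreshold=0.015);ka,da=s.detectAndCompute(a,None);kb,db=s.detectAndCompute(b,None)
m=cv2.BFMatcher().knnMatch(da,db,k=2)
P=lambda c:np.diag([1,1,1])@np.array([[c['fx'],0,c['cx']],[0,c['fy'],c['cy']],[0,0,1]])@np.hstack([c['R'],c['t'][:,None]])
out=[]
for x,y in m:
    if x.distance<.75*y.distance:
        u=np.array(ka[x.queryIdx].pt);v=np.array(kb[x.trainIdx].pt)
        X=cv2.triangulatePoints(P(ca),P(cb),u[:,None],v[:,None]).ravel();X=X[:3]/X[3]
        if max(np.linalg.norm(proj(ca,X)-u),np.linalg.norm(proj(cb,X)-v))<.7 and np.linalg.norm(u-v)>3: out.append(np.r_[X,u])
out=np.array(out);out=out[np.argsort(-out[:,2])]
print(len(out));print(out[:25].round(3))
```

```text
[ 0.6074 -0.0258  0.1241] [179.99  -0.   -84.11] F [ 0.03  0.19 -0.93] T [ 0.04  0.02 -0.  ] w 0.016 t 26.57
268
[[ 6.44000e-01 -3.30000e-02  1.62000e-01  3.05118e+02  2.07075e+02]
 [ 6.52000e-01 -3.80000e-02  1.30000e-01  3.13006e+02  1.71689e+02]
 [ 6.92000e-01 -2.80000e-02  1.28000e-01  3.00416e+02  7.48620e+01]
 [ 6.88000e-01  2.60000e-02  1.16000e-01  1.77596e+02  7.15860e+01]
 [ 6.94000e-01  9.40000e-02  1.05000e-01  4.03700e+01  4.60680e+01]
 [ 6.94000e-01 -2.90000e-02  1.04000e-01  3.00185e+02  7.42310e+01]
 [ 6.93000e-01 -3.00000e-02  1.01000e-01  3.02706e+02  7.81620e+01]
 [ 6.98000e-01  8.70000e-02  1.00000e-01  6.02140e+01  3.98520e+01]
 [ 6.92000e-01  1.00000e-01  1.00000e-01  3.42370e+01  5.17460e+01]
 [ 6.92000e-01  1.00000e-01  1.00000e-01  3.42370e+01  5.17460e+01]
 [ 7.06000e-01  3.60000e-02  9.90000e-02  1.68002e+02  3.44360e+01]
 [ 6.65000e-01  4.10000e-02  9.70000e-02  1.57311e+02  1.21485e+02]
 [ 6.95000e-01 -3.60000e-02  9.40000e-02  3.13447e+02  7.55920e+01]
 [ 6.71000e-01  1.80000e-02  8.90000e-02  2.05915e+02  1.13342e+02]
 [ 6.52000e-01  3.70000e-02  8.90000e-02  1.69146e+02  1.45451e+02]
 [ 6.72000e-01  6.30000e-02  8.90000e-02  1.20906e+02  1.02948e+02]
 [ 6.64000e-01  4.40000e-02  8.90000e-02  1.57001e+02  1.21549e+02]
 [ 6.40000e-01 -3.00000e-03  8.90000e-02  2.40774e+02  1.75487e+02]
 [ 6.84000e-01  1.05000e-01  8.80000e-02  3.95010e+01  7.04520e+01]
 [ 7.08000e-01  1.02000e-01  8.70000e-02  4.37200e+01  2.11250e+01]
 [ 6.95000e-01 -4.80000e-02  8.70000e-02  3.34074e+02  7.84270e+01]
 [ 6.85000e-01  2.30000e-02  8.60000e-02  1.98382e+02  8.47580e+01]
 [ 6.59000e-01  3.80000e-02  8.60000e-02  1.68004e+02  1.31485e+02]
 [ 6.71000e-01  6.60000e-02  8.60000e-02  1.17512e+02  1.05160e+02]
 [ 6.96000e-01 -3.50000e-02  8.50000e-02  3.09343e+02  7.53000e+01]]
```

View pics/w16c.png

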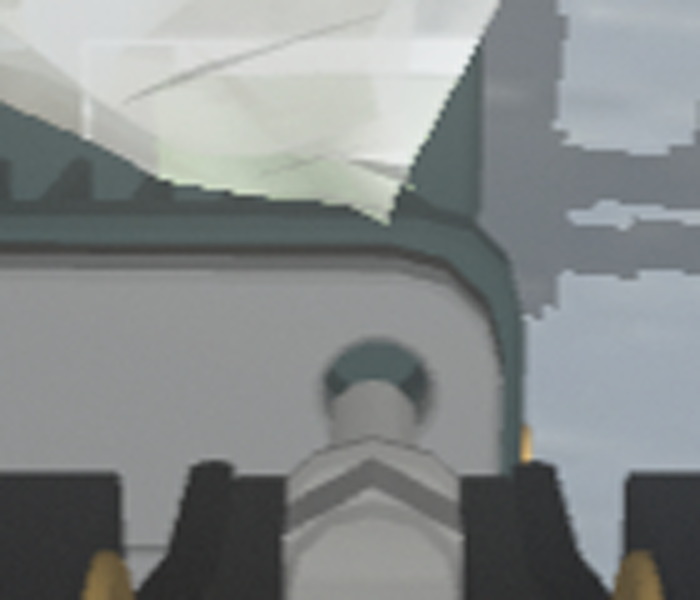

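carry_out(translation=[[0.04,-0.13,0],[0.04,-0.13,0],[0.04,-0.13,0.7],[0.04,-0.13,1.4],[0.04,-0.13,1.4]], turn=[0,0,0,0,0], gripper=[0.1,0.1,0.1,0.1,0.1])

```text
time_s: 27.2
tool_pos: [0.608, -0.0261, 0.1091]
tool_rot: [179.9, 0.0, -84.1]
force: [-0.2, -0.4, -0.9]
grip_width: 0.0161
```

Run:
```python
from h import *
st()
```

```text
[ 0.608  -0.0261  0.1091] [ 1.7989e+02  2.0000e-02 -8.4110e+01] F [-0.24 -0.36 -0.91] T [ 0.04 -0.07 -0.01] w 0.0161 t 27.2
```

Shank is in the cover (end at z≈0.058), no contact force; continue.

carry_out(translation=[[0,0,0.5],[0,0,1.0],[0,0,1.3],[0,0,1.3]], turn=[0,0,0,0], gripper=[0.1,0.1,0.1,0.1])

```text
time_s: 27.7
tool_pos: [0.6085, -0.026, 0.0969]
tool_rot: [180.0, 0.0, -84.1]
force: [-0.9, 0.1, -1.5]
grip_width: 0.016
```

Run:
```python
from h import *
st()
```

```text
[ 0.6085 -0.026   0.0969] [179.96   0.   -84.11] F [-0.92  0.07 -1.47] T [-0.01 -0.   -0.01] w 0.016 t 27.7
```

carry_out(translation=[[0,0,0.5],[0,0,1.0],[0,0,1.3],[0,0,1.3]], turn=[0,0,0,0], gripper=[0.1,0.1,0.1,0.1])

```text
time_s: 28.2
tool_pos: [0.6085, -0.026, 0.0838]
tool_rot: [180.0, 0.0, -84.1]
force: [0.3, 0.3, -0.9]
grip_width: 0.0161
```

carry_out(translation=[[0,0,0.1],[0,0,0.3],[0,0,0.5],[0,0,0.5]], turn=[0,0,0,0], gripper=[0.1,0.1,0.1,0.1])

```text
time_s: 28.7
tool_pos: [0.6091, -0.0261, 0.0811]
tool_rot: [-180.0, -0.1, -84.1]
force: [-3.8, -0.5, 8.1]
grip_width: 0.016
```

Run:
```python
from h import *
st()
```

```text
[ 0.6091 -0.0261  0.0811] [-1.7996e+02 -5.0000e-02 -8.4110e+01] F [-3.82 -0.51  8.1 ] T [ 0.    0.83 -0.01] w 0.016 t 28.7
```

carry_out(translation=[[0,0,-0.2],[0,0,-0.2],[0,0,-0.2],[0,0,-0.2],[0,0,-0.2]], turn=[0,0,0,0,0], gripper=[0.1,0.25,0.4,0.4,0.4])

```text
time_s: 29.32
tool_pos: [0.6087, -0.0261, 0.0811]
tool_rot: [180.0, -0.0, -84.1]
force: [0.3, -0.9, 0.3]
grip_width: 0.0337
```

carry_out(translation=[[0,0,-2],[0,0,-6],[0,0,-11],[0,0,-16],[0,0,-16]], turn=[0,0,0,0,0], gripper=[0.4,0.4,0.4,0.4,0.4])

```text
time_s: 29.95
tool_pos: [0.6117, -0.0254, 0.2481]
tool_rot: [-179.4, -0.1, -84.1]
force: [-0.3, -0.2, 1.1]
grip_width: 0.0351
```

Run:
```python
from h import *
st();delta([.495,-.004,.25])
```

```text
[ 0.6117 -0.0254  0.2481] [-1.7939e+02 -1.2000e-01 -8.4090e+01] F [-0.31 -0.19  1.13] T [ 0.03  0.07 -0.01] w 0.0351 t 29.95
shift cm [-3.33 11.38 -0.32] turn rad 0.0 deg 0 now [ 0.6117 -0.0254  0.2481] [-1.7939e+02 -1.2000e-01 -8.4090e+01] t 29.95
```

carry_out(translation=[[-1.5,5,0],[-3,10,0],[-3.3,11.4,0],[-3.3,11.4,0],[-3.3,11.4,0]], turn=[0,0,0,0,0], gripper=[0.4,0.4,0.4,0.4,0.4])

```text
time_s: 30.58
tool_pos: [0.4931, -0.0053, 0.2415]
tool_rot: [-179.9, 0.0, -84.1]
force: [-0.2, -0.0, 0.9]
grip_width: 0.0349
```

carry_out(translation=[[0,0,0],[0,0,0],[0,0,0],[0,0,0]], turn=[0,0,0,0], gripper=[0.4,0.4,0.4,0.4])

```text
time_s: 31.08
tool_pos: [0.4921, -0.0048, 0.2411]
tool_rot: [180.0, 0.0, -84.1]
force: [-0.2, -0.2, -0.4]
grip_width: 0.0352
```

Run:
```python
from h import *
c=get_calibration("wrist");im=read_camera("wrist");np.savez("c17.npz",**c);b=read_camera("side");st()
cv2.imwrite("pics/w17.png",im[:,:,::-1]);crop(im,180,20,180,190,3.1,"pics/w17c.png");crop(b,240,180,100,80,7,"pics/s17.png")
```

```text
[ 0.492  -0.0049  0.2412] [179.99  -0.   -84.11] F [-0.49 -0.59 -0.02] T [ 0.03 -0.04  0.03] w 0.0348 t 31.18
```

View pics/w17c.png

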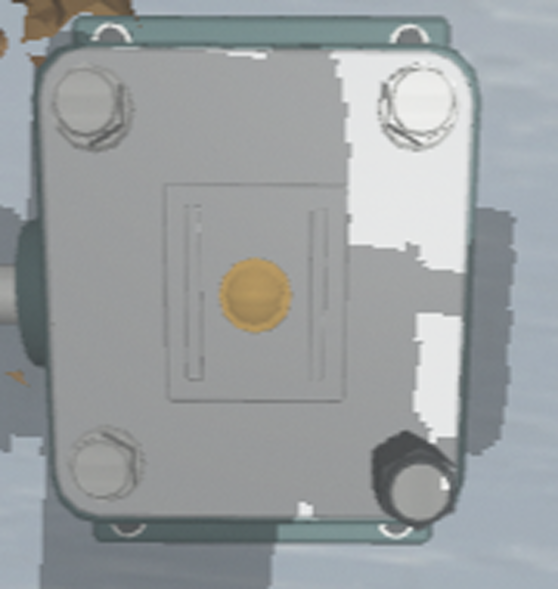

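View pics/s17.png

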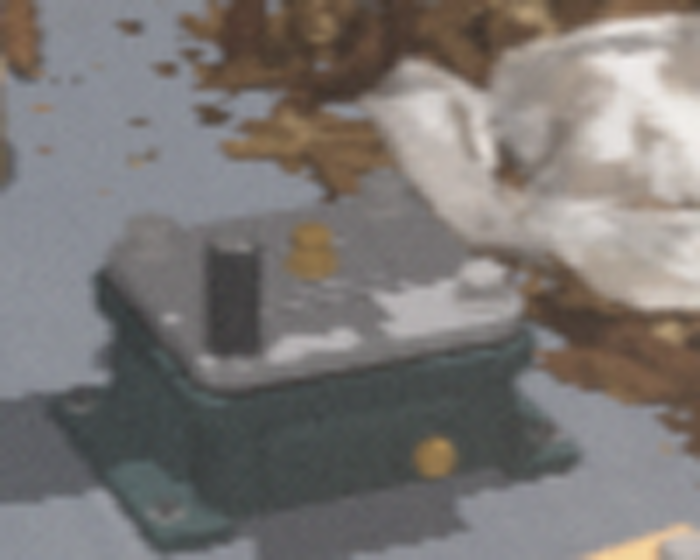

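Run:
```python
from h import *
c=np.load("c17.npz")
q=lambda u,v,z:ray(c,180+(u+.5)/3.1-.5,20+(v+.5)/3.1-.5,z)[:2].round(4)
print("a",q(101,470,.082),"b",q(424,102,.082),"f",q(84,102,.082),"D",q(419,494,.11))
a=read_camera("scene");cv2.imwrite("pics/end.png",a[:,:,::-1])
```

```text
a [0.5055 0.0507] b [ 0.6086 -0.026 ] f [0.5998 0.0605] D [ 0.5125 -0.0343]
```

View pics/end.png

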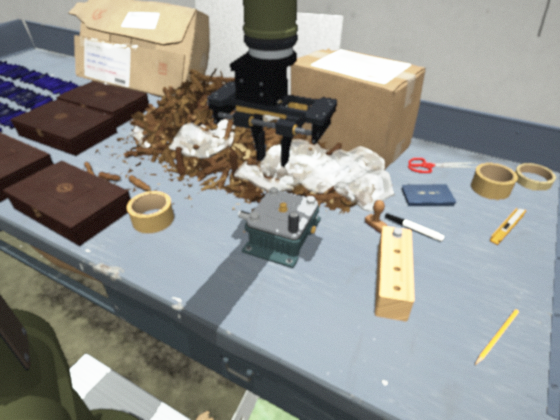

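```bash
python3 -c "
from cell import sign_off
print(sign_off())"
```

```text
the job is handed in; nothing more can be done
None
```

The job is handed in. The drift pin is home in the corner opposite the first bolt and has drawn the cover into line. Two bolts from the wooden block sit in holes a and b. It took about 31 s of the 72 s allowed.

- **Seating:** each part stopped at its expected seat height, at about 9 N for the drift pin, 5 N for the bolt in hole a and 8 N for the bolt in hole b.
- **Position:** in the last wrist picture the drift pin and both bolt heads lie within about 1 mm of the estimated hole axes. I estimated those axes from the first bolt and the cover geometry. The camera calibration itself is only good to about 2 mm.
- **Surroundings:** the cover looks flat, and the third bolt is still in the block. The marker, hand stamp and tape look undisturbed, and the gripper was clear of everything when I handed in.
- **Disagreements:** at the start, the fixed scene and side cameras differed from each other by 5–10 mm, so I worked from the wrist camera. The estimates of where each bolt sat in the gripper also differed by about 1 mm, which the hole clearance allowed.

No check failed, and `sign_off` reports no verdict.

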